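Snap the lid onto the desk sharps bin

TASK

Close the small sharps bin on the desk: pick up its lid by the ridge, set it over the two upright snap hooks of the bin and push it straight down until both sides click and the lid lies flat on the rim, then let go. Press firmly but never harder than about 25 N, as the plastic cracks; the bin gives a little on its soft foot. Leave the other things on the desk alone.

Things in the scene. Friction and masses are not known exactly. Their poses are not given: they have to be found in the camera images.
- lid: Plain grey plastic lid, 60 to 130 g, lying flat on the desk, ridge up. Plate 104 mm (its x) by 124 mm (its y), 6 mm thick (3 mm in the two edge strips outside the slots); origin at the centre of the underside, z up. Fits the bin either way round (half a turn about z). A third opening (x = 18 to 34 mm, 50 mm long in y) is the drop slot and plays no part.
- lid_grip (a point): Middle of the lid's grip ridge, 21 mm above the underside. The ridge is 14 mm thick (lid x), 60 mm long (lid y) and rises 30 mm above the plate (top 36 mm above the underside). Pinch it across its 14 mm, fingertips 3 to 5 mm above the plate.
- lid_slot_a (a point): Centre, at the level of the underside, of the slot through the plate on the lid's +y side: from y = 40 to 51 mm, 23.6 mm wide in x, centred on x = 0.
- lid_slot_b (a point): The same slot on the lid's -y side: from y = -51 to -40 mm.
- foot: Black foam foot, 112 x 132 x 24 mm, fixed to the desk, carrying the grey bin; origin at the centre of its underside, axes as the bin's. It is soft: the bin stays up until about 1 N, then sinks about 1 mm per 1 N, 19 mm at most (reached at some 20 N), and comes back up unhurriedly when unloaded.
- bin_rim (a point): Centre of the open bin's mouth at rim height (about 104 mm above the desk); x across its 100 mm side, y along its 120 mm side towards hook_left, z up. Fitted, the lid's underside lies on the rim, centred here, with 2 mm of play under the hooks' barbs. Lid or bin cracks when pressed together well above 25 N (40 N fails).
- hook_left_top (a point): Middle of the top of the white snap hook at the bin's +y side (y = 47.5 mm, 20 mm above the rim). Upright tongue 20 mm wide (x), 4 mm thick; its barb points outwards (+y), sloped from the top to its tip at y = 54.5 mm, 5 mm above the rim, flat beneath. Pushing the lid over both hooks takes about 7 to 17 N in all; they click once the underside is 2 mm or less above the rim.
- hook_right_top (a point): The same on the mirrored hook at the bin's -y side (y = -47.5 mm), barb towards -y.
- hook_left (a joint): Bend of the hook on the bin's +y side, rad: 0 upright, grows as it is bent inwards (about 0.06 while the lid passes the barb); springs back to 0 when clicked.
- hook_right (a joint): The same for the hook on the bin's -y side.
- pen_pot: Bystander: black open pot, 72 mm across, 85 mm tall; origin at the centre of its underside.
- stamp: Bystander: black hand stamp standing upright, 34 mm across, 66 mm tall; origin at the centre of its underside.
- carton: Bystander: flat paper-white carton with a blue band, 60 x 120 x 24 mm; origin at the centre of its underside.
- enamel_tray: Bystander: shallow white enamel tray, 200 x 130 x 35 mm; origin at the centre of its underside.
Not all that is in view belongs to the job. There is more than one size of the lid; the one meant has the size given above.

How it is judged (in metres and radians):
On the way, in this order (a step that is already met when the one before it is completed fails the run):
1. the lid has been picked up and brought over the bin, above the hooks (horizontal distance between lid and bin_rim below 0.03 m and z of lid in the frame of bin_rim above 0.02 m), for 0.1 s.
2. the lid lies home on the rim with both hooks clicked over it (z of each of lid_slot_a, lid_slot_b in the frame of bin_rim below 0.003 m and horizontal distance between lid and bin_rim below 0.006 m and angle between the y axis of lid and the y axis of bin_rim, either way round below 0.08 rad and angle between lid's own z axis and vertical below 0.06 rad and value of joint each of hook_left, hook_right below 0.03 rad), for 0.2 s.
At the end, for the whole second after the job is handed in: The lid lies on the bin's rim, at rest and let go: both slots less than 3 mm above rim height, centre within 6 mm of the mouth's centre, turned less than 0.08 rad from square (either way round), level within 0.06 rad, and both hooks sprung back to less than 0.03 rad (all of step 2 and contact force between the fingers and lid below 0.1 N and linear speed of lid below 0.02 m/s); the robot touches nothing.
It fails at once if lid and bin are pressed together with more than 40 N (the plastic cracks) (contact force between lid and foot above 40 N).
It fails at once if the robot presses on the bin itself with more than 40 N (contact force between any of the arm, the fingers and foot above 40 N).
It fails at once if the pen pot, stamp, carton or enamel tray is pushed more than 25 mm or tipped (distance of any of pen_pot, stamp, carton, enamel_tray from where it was at the start of the episode above 0.025 m or angle between any of pen_pot, stamp, carton, enamel_tray's own z axis and vertical above 0.3 rad).
It also fails if it takes over 48 s, if anything falls off the work surface, if the arm or the gripper's body presses on something with over 40 N, if the wrist force passes 120 N, or if a joint passes its speed limit or range.

ROBOT

A 6-joint arm with a two-finger parallel gripper is mounted at the origin on the work surface. World frame = base frame: x ahead of the robot, y to its left, z up, the work surface at z = 0. Lengths are in mm, angles in degrees, forces in N, time in s.
With the tool pointing down it reaches from about 350 to 850 mm from the base axis. Payload 8.1 kg.
Tool frame: the origin (TCP) lies at the very end of the fingers, on their centre line; the grasp point (between the pads) lies 19 mm behind it; z points along the fingers, y is the direction in which the jaws open and shut (so a half turn about z gives the same grasp; the last joint's range is limited). The gripper opens to 85 mm and grips with 20 to 120 N. Pads are 22 mm wide; open, the fingers measure 114 mm over their backs; the gripper's body (76 mm by 85 mm) begins 54 mm behind the grasp point. The pads swing forward as they close: fully open they stand 13 mm farther back than shut.
Start: joints at [-71.413, 7.471, 85.268, -0, 87.261, -4.893], TCP at [239.075, -550.316, 231.292] pointing down, gripper open.
Joint ranges: [-169.43, 169.43], [-51.17, 129.36], [1.28, 143.12], [-76.62, 256.62], [0, 156.53], [-152.29, 152.29]. Speed limits (degrees/s): [136.94, 136.94, 159.86, 180, 180, 180].

INTERFACE

Orientations are given as [roll, pitch, yaw] about the fixed x, y, z axes, in that order (R = Rz(yaw) Ry(pitch) Rx(roll)).
In Python, from bench import r gives the robot as it stands.
- The arm moves only by the shell command python3 -m jog 'ROWS' [OPENING] [FORCE]. ROWS is JSON, a list of rows, each a list of 6 numbers: the shift along the tool's x, y, z normalised to -1 to 1, where 1 is 0.25 m, then the turn, a rotation vector about the tool's x, y, z normalised to -1 to 1, where 1 is pi rad. In form: [[x, y, z, ax, ay, az], ...]. A call has 1 to 10 rows; each row is the pose to reach, as a shift and turn from the pose commanded when the call began, along the tool's axes at that moment, turning the shorter way round; what a row does not reach only later rows make up. A row lasts 1/10 s, in which the tool goes at most 50 mm and 8.59 degrees, less where a joint would pass 70% of its speed; a pose out of reach is approached as far as the arm can. A call with a number of a shift or a turn outside -1 to 1 is refused whole. A call with a gripper value outside its range is refused whole. OPENING is the opening, from 0 (shut) to 1 (fully open), set as the call begins (- or left out, the last holds). The fingers move at their own pace and stop on an object; FORCE is the grip in N (left out, the last holds). Time passes only in rows, so rows that repeat a pose let the fingers close. It gives the time, the measured TCP pose, the force and the opening at its end, in the units of the state.
- r.sense(): the state, without advancing time (a new reading comes with each control period).
- r.snapshot(name): name is "side" or "top" or "wrist"; returns a dict with "pixels" (420x560x3 uint8, red, green, blue), "intrinsics" (3x3 intrinsics, pixels), "dist" ([k1, k2, p1, p2, k3] as OpenCV has them; the pictures are not rectified), "extrinsics" (4x4, takes a point from camera to world coordinates). Camera axes: x right, y down, z forward; pixel columns grow to the right and rows downward; lengths in mm; the calibration is good to about 2 mm. A picture is of the moment at which its call begins. There is no depth.
- r.hand_in(): hands the job in, once; it reports no verdict.
The state is a dict: "time": time; "joint_pos": joint angles; "qd": joint speeds; "joint_efforts": joint torques, N m; "tool_pos": TCP position; "tcp_rot": TCP orientation; "ft_force": force on the tool from outside, world axes, zero at the start; "wrist_torque": the same for the moment, N m; "finger_gap": finger opening in mm.
Only numpy, scipy, OpenCV 4.12 (cv2) and the standard library are available. Lean on these libraries where they do the work, as an engineer would, in place of code of your own. Each camera call takes 0.05 s, during which the arm holds its last target.

## Working session

There is one attempt and no reset: what is moved stays moved. The work goes in short steps, Python scripts to look and compute and a shell command to move; the robot and the scene stay as the last step left them, time stands still between calls to the robot, and variables do not carry over. Pictures are saved under pics/ and viewed, and the job is handed in when it is done.

```bash
ls; mkdir -p pics; python3 - <<'E'
from bench import r
import cv2
print(r.sense())
for n in ["side","top","wrist"]:
    s=r.snapshot(n); cv2.imwrite(f"pics/{n}0.png",s["pixels"][:,:,::-1]); print(n,s["intrinsics"],s["dist"],s["extrinsics"])
E
```

```text
pics
{'time': 0.0, 'joint_pos': array([-7.14140319e+01,  7.51547296e+00,  8.53295032e+01, -5.91654651e-04,
        8.72624447e+01, -4.89424532e+00]), 'qd': array([-0.00985257, -0.05868838,  0.05401811, -0.03185662,  0.0009005 ,
        0.06099107]), 'joint_efforts': array([-1.25815619e-03, -5.69404078e+01, -5.00547159e+01, -4.12240715e-04,
        1.50826498e-02,  2.62011383e-05]), 'tool_pos': array([ 238.88680923, -549.78613169,  230.23849392]), 'tcp_rot': array([-1.79892920e+02, -8.57603233e-03,  2.34802342e+01]), 'ft_force': array([0.31113476, 0.0797748 , 0.36022807]), 'wrist_torque': array([-0.00755286, -0.01693087, -0.0125539 ]), 'finger_gap': 85.51083996892959}
side [[471.27041921   0.         283.5911528 ]
 [  0.         471.27041921 211.86785001]
 [  0.           0.           1.        ]] [-0.00886511  0.          0.          0.          0.        ] [[-7.31706963e-01 -3.94062362e-01  5.56165241e-01 -2.71537765e+01]
 [-6.81500716e-01  4.38167628e-01 -5.86144951e-01  7.61278329e+02]
 [-1.27159406e-02 -8.07913352e-01 -5.89164086e-01  7.45293530e+02]
 [ 0.00000000e+00  0.00000000
[... 254 characters left out ...]
74e-01  1.93017455e-01  3.21655810e+02]
 [-9.99944585e-01  1.03721536e-02 -1.80139215e-03  1.28013392e+02]
 [-2.34590824e-04 -1.93025718e-01 -9.81193669e-01  1.34188413e+03]
 [ 0.00000000e+00  0.00000000e+00  0.00000000e+00  1.00000000e+00]]
wrist [[375.4471102    0.         280.27047182]
 [  0.         375.4471102  206.85777269]
 [  0.           0.           1.        ]] [0.01832104 0.         0.         0.         0.        ] [[ 3.97842921e-01 -8.83272239e-01 -2.48095067e-01  3.02250682e+02]
 [-9.17452751e-01 -3.83376294e-01 -1.06315882e-01 -5.23253797e+02]
 [-1.20790059e-03  2.69912523e-01 -9.62884090e-01  3.73435281e+02]
 [ 0.00000000e+00  0.00000000e+00  0.00000000e+00  1.00000000e+00]]
```

View pics/top0.png

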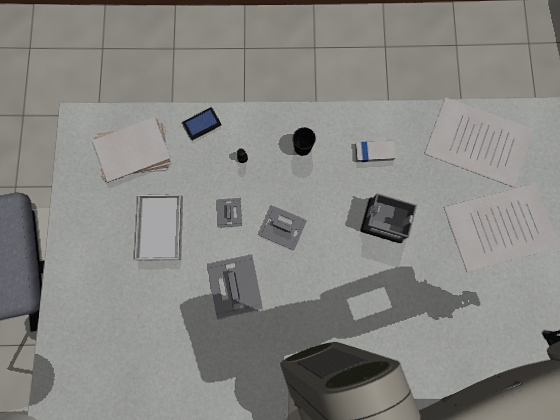

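View pics/side0.png

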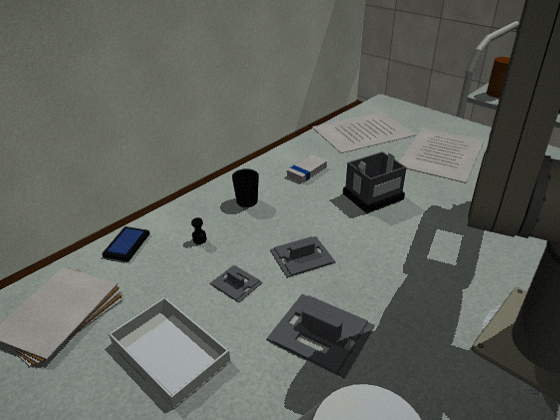

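View pics/wrist0.png

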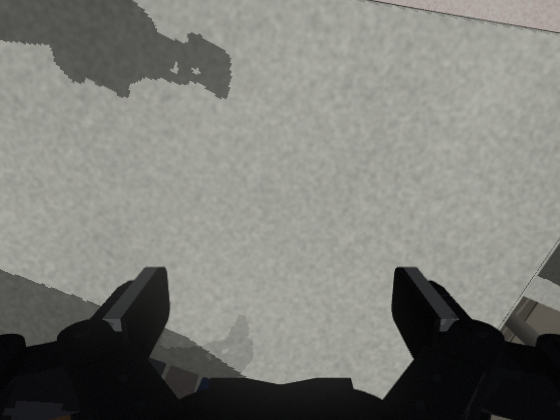

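Three candidate lids in the top view: small at (229,213), medium at (283,227) and large at (235,287). The bin is at (390,217). I'll measure them, including the sizes, in the top view.

```bash
cat > h.py <<'E'
import numpy as np, cv2
from bench import r
def ray(s,px):
    px=np.array(px,float).reshape(-1,1,2)
    u=cv2.undistortPoints(px,s["intrinsics"],np.array(s["dist"])).reshape(-1,2)
    T=s["extrinsics"]; d=np.c_[u,np.ones(len(u))]@T[:3,:3].T
    return T[:3,3],d
def onz(s,px,z):
    o,d=ray(s,px); t=(z-o[2])/d[:,2]; return o+d*t[:,None]
def proj(s,P):
    T=np.linalg.inv(s["extrinsics"]); P=np.array(P,float).reshape(-1,3)
    rv=cv2.Rodrigues(T[:3,:3])[0]
    return cv2.projectPoints(P,rv,T[:3,3],s["intrinsics"],np.array(s["dist"]))[0].reshape(-1,2)
def tri(views):
    A=np.zeros((3,3));b=np.zeros(3)
    for s,p in views:
        o,d=ray(s,p); d=d[0]/np.linalg.norm(d[0]); M=np.eye(3)-np.outer(d,d); A+=M;b+=M@o
    return np.linalg.solve(A,b)
E
python3 - <<'E'
from h import *
s=r.snapshot("top"); im=s["pixels"]; g=cv2.cvtColor(im,cv2.COLOR_RGB2GRAY)
for c in [(229,213),(283,227),(235,287),(390,217)]:
    x,y=c; print(c, g[y-25:y+26:5, x-30:x+31:5])
    m=(g<128).astype(np.uint8)
m=cv2.morphologyEx(m,cv2.MORPH_CLOSE,np.ones((3,3),np.uint8))
cs,_=cv2.findContours(m,cv2.RETR_EXTERNAL,cv2.CHAIN_APPROX_NONE)
for c in cs:
    if cv2.contourArea(c)<300: continue
    rc=cv2.minAreaRect(c); 
    P=onz(s,cv2.boxPoints(rc),6 )
    print(np.round(rc[0]),np.linalg.norm(P[0]-P[1]),np.linalg.norm(P[1]-P[2]),P.mean(0))
cv2.imwrite("pics/topz.png",cv2.resize(im[180:260,200:440,::-1],None,fx=3.3,fy=3.3,interpolation=cv2.INTER_CUBIC))
s=r.snapshot("side"); im=s["pixels"]
cv2.imwrite("pics/sidez.png",cv2.resize(im[140:310,200:420,::-1],None,fx=3.5,fy=3.5,interpolation=cv2.INTER_CUBIC))
E
```

```text
(229, 213) [[155 154 154 152 152 155 159 149 156 150 148 150 154]
 [160 147 153 161 156 155 157 155 159 159 155 158 154]
 [154 156 157 155 160 163 135 110 107 157 158 158 160]
 [153 156 160 151 104 103 109 103 103 160 158 156 154]
 [155 159 157 156 103  71  92 155 104 157 154 161 160]
 [155 160 158 155 104  69 112 156 104 159 152 159 154]
 [159 157 154 160 105 102  50 109 106 158 154 154 155]
 [158 154 151 156 105 104 149  91  91 154 159 154 153]
 [154 152 159 157 155 157 154 156 155 157 155 157 163]
 [154 155 153 155 155 158 159 154 154 159 160 155 103]
 [157 160 158 156 156 161 158 159 158 157 162 152 151]]
(283, 227) [[161 156 153 155 154 156 155 156 151 150 153 157 159]
 [159 158 156 161  96 153 155 154 150 153 157 154 153]
 [163 157 162 103 105 107 105 120 156 144 153 154 156]
 [159 159 156 107 106 135 136 105 106 107 155 155 155]
 [157 152 116 117  80 105 110 152 104 105 108 152 156]
 [153 162 107 106  94  31 110 108 108 108  96 153 156]
 [157 111 103 106  94  93  96  78 106 111 154 152 153]
 [156 158  95 106 107 106 107  94 105 104 156 155 154]
 [155 154 158 157 143 105 107 10
[... 1390 characters left out ...]
6901803 465.7576820518937 [ 204.75470394 -127.92545817    6.        ]
[282. 227.] 105.76878781696985 127.76306590930486 [522.71331567 123.5089866    6.        ]
[229. 212.] 78.93935790808996 92.1787582756358 [571.33340144 289.61067708   6.        ]
[158. 227.] 210.7283056672114 151.4972191428085 [527.95381062 509.36623053   6.        ]
[380. 216.] 137.04814270148924 203.61555416875197 [ 555.72836761 -186.40063873    6.        ]
[298. 143.] 124.68578530226831 92.8449679043104 [797.9186031   66.80613498   6.        ]
[201. 124.] 115.82922047054119 74.6067309727961 [868.2480859  383.34877793   6.        ]
[280. 204.] 1891.9561759521293 1304.7345551183867 [652.98182099 128.4168073    6.        ]
```

View pics/topz.png

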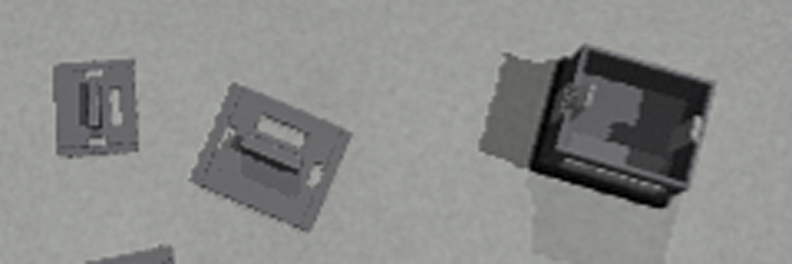

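View pics/sidez.png

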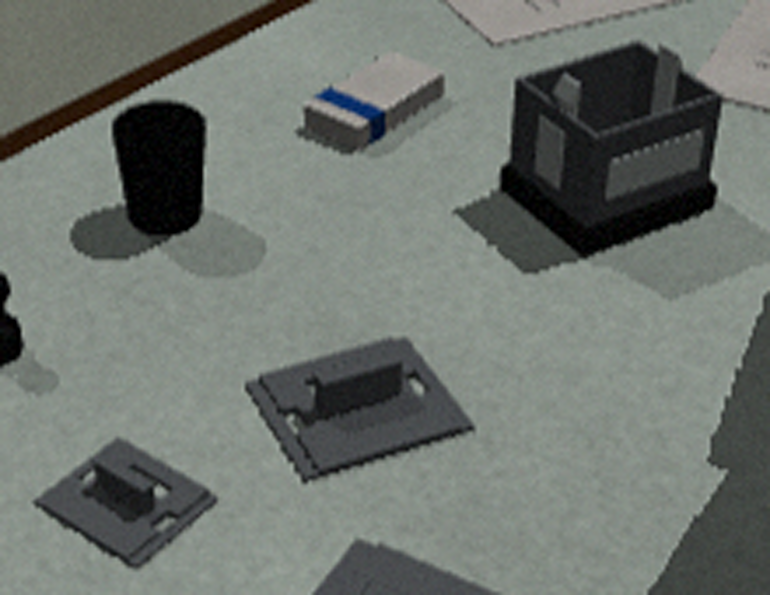

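The medium lid at (283,227) measures 106 x 128 mm against the given 104 x 124. The small one (79 x 92) and the large one don't fit, and the crop shows the ridge and three openings clearly. So the medium lid is the target. Next I need rough poses for the lid and bin, then a refinement with the wrist camera.

```bash
python3 - <<'E'
from h import *
s=r.snapshot("top"); im=s["pixels"]; g=cv2.cvtColor(im,cv2.COLOR_RGB2GRAY)
m=(g<128).astype(np.uint8)
m=cv2.morphologyEx(m,cv2.MORPH_CLOSE,np.ones((3,3),np.uint8))
cs,_=cv2.findContours(m,cv2.RETR_EXTERNAL,cv2.CHAIN_APPROX_NONE)
c=[c for c in cs if cv2.pointPolygonTest(c,(283.,227.),False)>0 and cv2.contourArea(c)<5000][0]
P=onz(s,c.reshape(-1,2),5)[:,:2].astype(np.float32); rc=cv2.minAreaRect(P); print(rc)
b=cv2.boxPoints(rc); 
for i in range(2): d=b[i+1]-b[i]; print(np.linalg.norm(d),np.degrees(np.arctan2(d[1],d[0])))
px=np.array([(585,47),(714,83),(686,188),(557,150)])/3.3+[200,180]
Q=onz(s,px,104); print(Q, Q.mean(0))
for i in range(4): d=Q[(i+1)%4]-Q[i]; print(np.linalg.norm(d),np.degrees(np.arctan2(d[1],d[0])))
px=np.array([(572,97),(697,128)])/3.3+[200,180]
H=onz(s,px,124);print(H,np.linalg.norm(H[0]-H[1]),H.mean(0), np.degrees(np.arctan2(*(H[0]-H[1])[1::-1])))
E
```

```text
((522.78515625, 123.41941833496094), (126.5850601196289, 105.39405822753906), 66.16397857666016)
105.39405 -23.836018
126.58507 66.16396
[[ 602.24128064 -158.72002465  104.        ]
 [ 568.31992643 -270.42347954  104.        ]
 [ 475.21085542 -239.50001585  104.        ]
 [ 509.76585693 -129.23709508  104.        ]] [ 538.88447986 -199.47015378  104.        ]
116.74039619835307 -106.89213407024053
98.10993685502835 161.6275971287233
115.5506807662256 72.59967035576322
97.06156359128839 -17.683273883688788
[[ 553.22155396 -140.43671931  124.        ]
 [ 524.80001056 -246.57885599  124.        ]] 109.88146935742078 [ 539.01078226 -193.50778765  124.        ] 75.00964841704001
```

```bash
cat >> h.py <<'E'
from scipy.spatial.transform import Rotation as Ro
def go(xyz,yaw,rp=(180,0)):
    "row from measured pose to target, tool vertical"
    q=r.sense(); R0=Ro.from_euler('xyz',q["tcp_rot"],degrees=True)
    R1=Ro.from_euler('xyz',[rp[0],rp[1],yaw],degrees=True)
    d=R0.inv().apply(np.array(xyz)-q["tool_pos"])/250
    w=(R0.inv()*R1).as_rotvec()/np.pi
    print("row",np.round(np.r_[d,w],4),"t",round(q["time"],2),"at",np.round(q["tool_pos"],1),np.round(q["tcp_rot"],2),"gap",round(q["finger_gap"],1),"F",np.round(q["ft_force"],1))
E
python3 -m jog '[[1,-0.96,0,0,0,0],[1,-0.96,0,0,0,0],[1,-0.96,0,0,0,0],[1,-0.96,0,0,0,0],[1,-0.96,0,0,0,0],[1,-0.96,0,0,0,0],[1,-0.96,0,0,0,0],[1,-0.96,0,0,0,0],[1,-0.96,0,0,0,0]]' 1
python3 -c "
from h import *
go([511,96,190],66)"
```

```text
time: 1.2
tool_pos: [373.2, -229.8, 231.5]
tcp_rot: [180.0, -0.0, 23.7]
ft_force: [-0.1, -1.0, -0.3]
finger_gap: 85.1
row [ 1.0278e+00 -9.7250e-01  1.6530e-01  3.0000e-04  1.0000e-04 -2.3520e-01] t 1.2 at [ 373.2 -229.8  231.5] [179.95  -0.    23.66] gap 85.1 F [-0.1 -1.  -0.3]
```

```bash

python3 -m jog '[[1,-0.97,0.16,0,0,-0.236],[1,-0.97,0.16,0,0,-0.236],[1,-0.97,0.16,0,0,-0.236],[1,-0.97,0.16,0,0,-0.236],[1,-0.97,0.16,0,0,-0.236],[1,-0.97,0.16,0,0,-0.236],[1,-0.97,0.16,0,0,-0.236],[1,-0.97,0.16,0,0,-0.236],[1,-0.97,0.16,0,0,-0.236],[1,-0.97,0.16,0,0,-0.236]]'
python3 - <<'E'
from h import *
go([511,96,190],66)
s=r.snapshot("wrist"); cv2.imwrite("pics/w1.png",s["pixels"][:,:,::-1])
E
```

```text
time: 2.2
tool_pos: [505.6, 89.7, 191.2]
tcp_rot: [-180.0, 0.0, 65.9]
ft_force: [-0.8, -1.0, -0.2]
finger_gap: 85.5
row [ 0.0318  0.0094  0.0047 -0.      0.0002 -0.0008] t 2.2 at [505.6  89.7 191.2] [-1.7999e+02  4.0000e-02  6.5860e+01] gap 85.5 F [-0.8 -1.  -0.2]
```

View pics/w1.png

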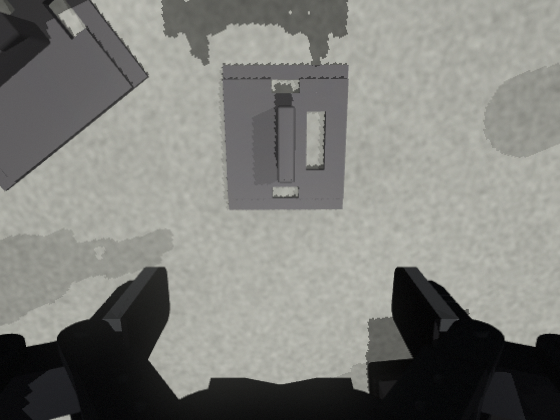

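```bash

python3 - <<'E'
from h import *
s=r.snapshot("wrist"); im=s["pixels"]; g=cv2.cvtColor(im,cv2.COLOR_RGB2GRAY)
cv2.imwrite("pics/w1z.png",cv2.resize(im[55:220,210:360,::-1],None,fx=3.6,fy=3.6,interpolation=cv2.INTER_NEAREST))
m=((g<135)).astype(np.uint8)
m[:78]=0; m[230:]=0;m[:,:215]=0;m[:,352:]=0
for v in range(60,215,6):
    row=g[v,215:360].astype(int); w=np.where(row<(130))[0]; 
    if len(w): print(v,w.min()+215,w.max()+215,end=' | ')
print()
for u in (235,250,300,320,335):
    col=g[55:220,u].astype(int); print(u, [ (55+i,col[i],col[i+1]) for i in range(164) if abs(col[i+1]-col[i])>12])
for v in (110,125,140,155,170):
    row=g[v,245:340].astype(int); print(v,[ (245+i,row[i],row[i+1]) for i in range(94) if abs(row[i+1]-row[i])>8])
E
```

```text
60 313 319 | 66 223 347 | 72 223 347 | 78 222 347 | 84 223 347 | 90 223 347 | 96 223 347 | 102 223 346 | 108 224 346 | 114 224 346 | 120 224 345 | 126 225 345 | 132 225 345 | 138 225 345 | 144 225 344 | 150 226 344 | 156 226 344 | 162 226 344 | 168 227 343 | 174 227 343 | 180 227 343 | 186 227 343 | 192 228 342 | 198 228 342 | 204 228 341 | 
235 [(62, np.int64(171), np.int64(147)), (63, np.int64(147), np.int64(101)), (77, np.int64(95), np.int64(67)), (78, np.int64(67), np.int64(92)), (79, np.int64(92), np.int64(106)), (208, np.int64(115), np.int64(134)), (209, np.int64(134), np.int64(162))]
250 [(62, np.int64(174), np.int64(128)), (64, np.int64(127), np.int64(103)), (77, np.int64(106), np.int64(80)), (78, np.int64(80), np.int64(95)), (208, np.int64(117), np.int64(141)), (209, np.int64(141), np.int64(160))]
300 [(62, np.int64(173), np.int64(99)), (76, np.int64(105), np.int64(62)), (78, np.int64(59), np.int64(102)), (208, np.int64(117), np.int64(149)), (209, np.int64(149), np.int64(165))]
320 [(56, np.int64(107), np.int64(171)), (60, np.int64(166), np.int64(105)), (76, np.int64(106), n
[... 2004 characters left out ...]
4(90)), (293, np.int64(90), np.int64(80)), (294, np.int64(80), np.int64(109)), (304, np.int64(110), np.int64(121)), (305, np.int64(121), np.int64(159)), (306, np.int64(159), np.int64(172)), (317, np.int64(169), np.int64(160)), (318, np.int64(160), np.int64(147)), (321, np.int64(146), np.int64(134)), (322, np.int64(134), np.int64(56)), (324, np.int64(61), np.int64(111))]
170 [(252, np.int64(108), np.int64(97)), (276, np.int64(91), np.int64(68)), (277, np.int64(68), np.int64(82)), (278, np.int64(82), np.int64(100)), (279, np.int64(100), np.int64(110)), (292, np.int64(109), np.int64(91)), (294, np.int64(86), np.int64(113)), (305, np.int64(108), np.int64(98)), (323, np.int64(97), np.int64(106))]
```

View pics/w1z.png

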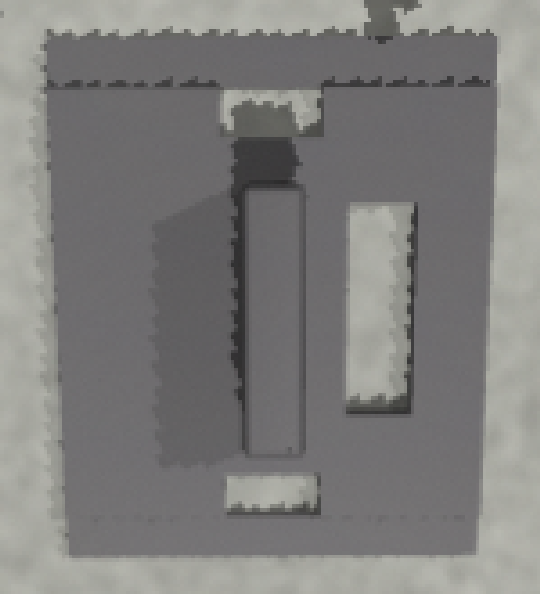

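```bash

python3 - <<'E'
from h import *
s=r.snapshot("wrist"); q=r.sense(); print(q["tool_pos"],q["tcp_rot"])
o=np.array([210,55]); 
def rep(name,px,z):
    P=onz(s,px,z); c=P.mean(0); e=[(np.linalg.norm(P[(i+1)%4]-P[i])) for i in range(4)]
    d=(P[0]+P[1]-P[2]-P[3]); print(name,np.round(c,1),np.round(e,1),"dir",np.degrees(np.arctan2(d[1],d[0])))
rep("ridge",np.array([(244,185),(304,185),(303,456),(243,456)])/3.6+o-.5,36)
P=np.array([(222.5,64),(348,63),(342,209),(228.5,209)])
rep("plate z3",P,3); rep("plate z6",P,6)
# slots
rep("slotfar",np.array([(220,90),(323,90),(323,135),(220,135)])/3.6+o-.5,6)
rep("slotnear",np.array([(225,474),(320,474),(320,516),(225,516)])/3.6+o-.5,6)
E
```

```text
[505.60834281  89.76156031 191.66110384] [ 1.79960823e+02 -3.65207768e-03  6.58123031e+01]
ridge [524.6 119.8  36. ] [12.8 58.9 13.5 58.8] dir 65.7805529474649
plate z3 [525.  119.8   3. ] [103.7 125.5 104.3 124.7] dir 65.99349919226741
plate z6 [525.1 120.1   6. ] [102.8 124.4 103.3 123.6] dir 65.99349919226742
slotfar [543.  161.1   6. ] [23.7  9.9 23.9  9.9] dir 65.97461545384502
slotnear [506.3  78.    6. ] [23.6 10.8 23.8 10.8] dir 65.97876910135881
```

```bash

python3 -c "
from h import *
go([530,-235,290],73)"
```

```text
row [-1.145e+00  6.215e-01 -3.930e-01  2.000e-04 -0.000e+00 -3.990e-02] t 2.35 at [505.6  89.8 191.7] [179.96  -0.    65.81] gap 85.3 F [0.9 0.4 0.1]
```

```bash

python3 -m jog '[[-1,0.55,-0.39,0,0,-0.04],[-1,0.55,-0.39,0,0,-0.04],[-1,0.55,-0.39,0,0,-0.04],[-1,0.55,-0.39,0,0,-0.04],[-1,0.55,-0.39,0,0,-0.04],[-1,0.55,-0.39,0,0,-0.04],[-1,0.55,-0.39,0,0,-0.04]]'
python3 -c "
from h import *
go([530,-235,290],73)"
```

```text
time: 3.05
tool_pos: [528.9, -199.9, 291.8]
tcp_rot: [179.7, 0.2, 72.7]
ft_force: [-0.7, -0.6, -0.3]
finger_gap: 85.3
row [-0.1329  0.0457  0.0078  0.0016  0.0009 -0.0014] t 3.05 at [ 528.9 -199.9  291.8] [1.7972e+02 1.6000e-01 7.2750e+01] gap 85.3 F [-0.7 -0.6 -0.3]
```

```bash

python3 -m jog '[[-0.13,0.045,0.008,0,0,0],[-0.13,0.045,0.008,0,0,0],[-0.13,0.045,0.008,0,0,0]]'
python3 - <<'E'
from h import *
go([530,-235,290],73)
s=r.snapshot("wrist"); im=s["pixels"]; cv2.imwrite("pics/w2.png",im[:,:,::-1])
cv2.imwrite("pics/w2z.png",cv2.resize(im[40:240,190:390,::-1],None,fx=3,fy=3,interpolation=cv2.INTER_NEAREST))
E
```

```text
time: 3.35
tool_pos: [529.8, -228.1, 286.6]
tcp_rot: [-180.0, -0.0, 73.0]
ft_force: [0.0, -0.4, -0.0]
finger_gap: 85.4
row [-0.0262  0.009  -0.0136 -0.0002 -0.0001  0.0001] t 3.35 at [ 529.8 -228.1  286.6] [-1.7997e+02 -2.0000e-02  7.3010e+01] gap 85.4 F [ 0.  -0.4 -0. ]
```

View pics/w2z.png

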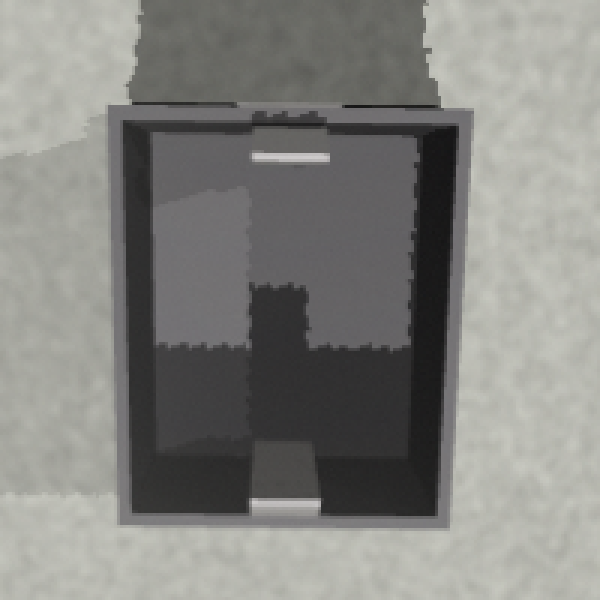

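View pics/w2.png

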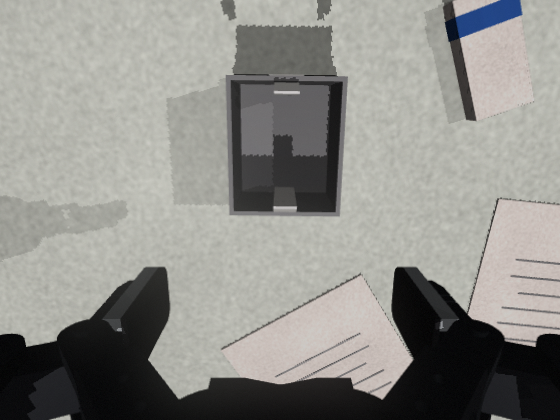

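```bash

python3 - <<'E'
from h import *
s=r.snapshot("wrist"); q=r.sense(); print(q["tool_pos"],q["tcp_rot"])
o=np.array([190,40])
def rep(name,px,z):
    P=onz(s,np.array(px)/3+o-.5,z); c=P.mean(0); e=[(np.linalg.norm(P[(i+1)%4]-P[i])) for i in range(4)]
    d=(P[0]+P[1]-P[2]-P[3]); print(name,np.round(c,1),np.round(e,1),"dir",np.degrees(np.arctan2(d[1],d[0]))); return c
rep("rim",[(107,105),(473,110),(450,527),(118,524)],104)
rep("rim inner",[(122,121),(459,124),(438,516),(131,514)],104)
a=rep("hookfar",[(251,152),(330,153),(330,162),(251,161)],124)
b=rep("hooknear",[(249,498),(322,499),(321,516),(249,515)],124)
b2=rep("hooknear",[(249,498),(322,499),(321,506),(249,505)],124)
for x in(b,b2):
  d=a-x; print((a+x)/2,np.linalg.norm(d),np.degrees(np.arctan2(d[1],d[0])))
E
```

```text
[ 530.21623088 -226.83962539  286.83091851] [-1.79993222e+02 -2.15391640e-02  7.31395036e+01]
rim [ 543.2 -201.1  104. ] [ 99.9 119.1 100.3 119.4] dir 72.42114545441173
rim inner [ 543.2 -201.4  104. ] [ 92.3 112.   92.5 112.1] dir 72.37735235173749
hookfar [ 557.1 -156.9  124. ] [20.5  2.2 20.5  2.2] dir 73.3091297000243
hooknear [ 528.6 -246.9  124. ] [20.6  5.  20.4  5. ] dir 71.60609699832467
hooknear [ 529.  -245.5  124. ] [20.6  2.1 20.3  2.1] dir 69.29122473892293
[ 542.85644232 -201.94084075  124.        ] 94.4018885175889 72.40351753712862
[ 543.06879072 -201.23649491  124.        ] 92.93072232602617 72.39054633865729
```

```bash

python3 - <<'E'
from h import *
s=r.snapshot("wrist"); 
T=s["extrinsics"]; q=r.sense(); R=Ro.from_euler('xyz',q["tcp_rot"],degrees=True)
print(R.inv().apply(T[:3,3]-q["tool_pos"]), R.inv().as_matrix()@T[:3,:3])
im=s["pixels"]; cv2.imwrite("pics/w3z.png",cv2.resize(im[250:340,90:460,::-1],None,fx=2.1,fy=2.1))
go([524.9,119.9,120],65.95)
E
```

```text
[  68.02921313    0.15336608 -142.97837643] [[-0.00135353 -0.96255994 -0.27106554]
 [ 0.99999728 -0.00181808  0.00146268]
 [-0.00190074 -0.27106282  0.96255978]]
row [ 1.3201e+00 -4.2200e-01  6.6810e-01  0.0000e+00 -1.0000e-04  4.0200e-02] t 3.5 at [ 530.4 -226.6  287. ] [ 1.7999e+02 -1.0000e-02  7.3180e+01] gap 85.9 F [ 0.3  0.6 -0.3]
```

View pics/w3z.png

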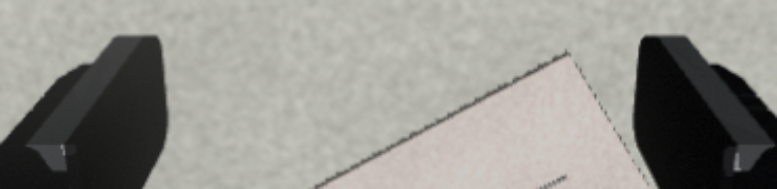

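```bash

python3 -m jog '[[1,-0.41,0.3,0,0,0.04],[1,-0.41,0.3,0,0,0.04],[1,-0.41,0.3,0,0,0.04],[1,-0.41,0.3,0,0,0.04],[1,-0.41,0.3,0,0,0.04],[1,-0.41,0.3,0,0,0.04],[1,-0.41,0.3,0,0,0.04]]' 0.5
python3 -c "
from h import *
go([524.9,119.9,70],65.95)"
```

```text
time: 4.2
tool_pos: [503.1, 46.1, 210.5]
tcp_rot: [-179.9, -0.0, 66.3]
ft_force: [1.3, -0.3, -0.5]
finger_gap: 42.8
row [ 3.05e-01 -3.73e-02  5.62e-01 -8.00e-04 -1.00e-04  1.90e-03] t 4.2 at [503.1  46.1 210.5] [-1.7986e+02 -2.0000e-02  6.6280e+01] gap 42.8 F [ 1.3 -0.3 -0.5]
```

```bash

python3 -m jog '[[0.29,-0.03,0.56,0,0,0],[0.29,-0.03,0.56,0,0,0],[0.29,-0.03,0.56,0,0,0],[0.29,-0.03,0.56,0,0,0],[0.29,-0.03,0.56,0,0,0],[0.29,-0.03,0.56,0,0,0]]'
python3 -c "
from h import *
go([524.9,119.9,10.5],65.95)"
```

```text
time: 4.8
tool_pos: [528.9, 110.6, 74.0]
tcp_rot: [179.9, -0.1, 66.0]
ft_force: [0.6, 0.1, -0.2]
finger_gap: 43.0
row [ 2.730e-02 -3.050e-02  2.539e-01  8.000e-04 -3.000e-04  1.000e-04] t 4.8 at [528.9 110.6  74. ] [ 1.7985e+02 -6.0000e-02  6.5970e+01] gap 43.0 F [ 0.6  0.1 -0.2]
```

```bash

python3 -m jog '[[0.024,-0.028,0.12,0,0,0],[0.024,-0.028,0.12,0,0,0],[0.024,-0.028,0.12,0,0,0],[0.024,-0.028,0.12,0,0,0]]'
python3 - <<'E'
from h import *
go([524.9,119.9,10.5],65.95)
s=r.snapshot("wrist"); cv2.imwrite("pics/w4.png",s["pixels"][:,:,::-1])
E
```

```text
time: 5.2
tool_pos: [525.2, 118.9, 44.2]
tcp_rot: [179.8, -0.1, 65.9]
ft_force: [-0.2, -0.3, -0.1]
finger_gap: 42.4
row [ 3.000e-03 -3.200e-03  1.349e-01  9.000e-04 -5.000e-04 -1.000e-04] t 5.2 at [525.2 118.9  44.2] [ 1.7984e+02 -9.0000e-02  6.5930e+01] gap 42.4 F [-0.2 -0.3 -0.1]
```

View pics/w4.png

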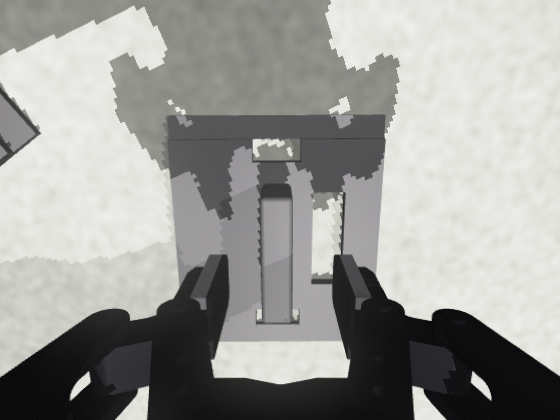

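```bash

python3 -m jog '[[0.003,-0.003,0.1,0,0,0],[0.003,-0.003,0.133,0,0,0],[0.003,-0.003,0.133,0,0,0],[0.003,-0.003,0.133,0,0,0]]'
python3 -c "
from h import *
go([524.9,119.9,10.5],65.95)"
```

```text
time: 5.65
tool_pos: [523.5, 120.2, 9.2]
tcp_rot: [180.0, -0.0, 66.0]
ft_force: [0.3, -0.2, 0.0]
finger_gap: 43.0
row [ 0.0012  0.0058 -0.0054  0.     -0.      0.    ] t 5.65 at [523.5 120.2   9.2] [179.99  -0.    65.96] gap 43.0 F [ 0.3 -0.2  0. ]
```

```bash

python3 -m jog '[[0,0.003,-0.005,0,0,0],[0,0.003,-0.005,0,0,0],[0,0.003,-0.005,0,0,0],[0,0.003,-0.005,0,0,0],[0,0.003,-0.005,0,0,0],[0,0.003,-0.005,0,0,0],[0,0.003,-0.005,0,0,0]]' 0 70
python3 - <<'E'
from h import *
go([524.9,119.9,10.5],65.95)
s=r.snapshot("wrist"); cv2.imwrite("pics/w5.png",s["pixels"][:,:,::-1])
E
```

```text
time: 6.35
tool_pos: [525.1, 120.1, 11.2]
tcp_rot: [179.9, -0.1, 66.0]
ft_force: [-0.1, -0.8, 6.2]
finger_gap: 12.5
row [-0.0012 -0.0005  0.0027  0.0007 -0.0004  0.0001] t 6.35 at [525.1 120.1  11.2] [ 1.7988e+02 -7.0000e-02  6.5960e+01] gap 12.5 F [-0.1 -0.8  6.2]
```

View pics/w5.png

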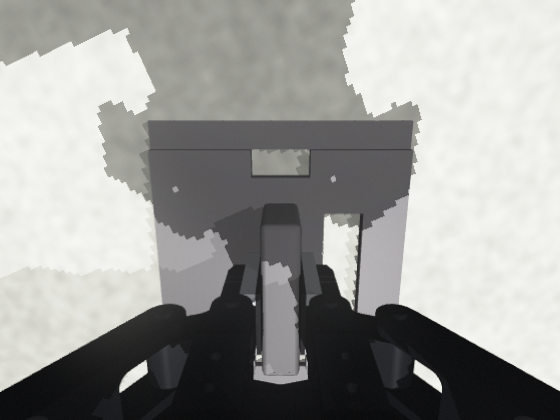

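```bash

python3 -m jog '[[0,0,-0.04,0,0,0],[0,0,-0.12,0,0,0],[0,0,-0.25,0,0,0],[0,0,-0.4,0,0,0],[0,0,-0.55,0,0,0],[0,0,-0.7,0,0,0],[0,0,-0.8,0,0,0],[0,0,-0.8,0,0,0],[0,0,-0.8,0,0,0]]'
python3 - <<'E'
from h import *
go([543,-201,205],72.4)
s=r.snapshot("wrist"); cv2.imwrite("pics/w6.png",s["pixels"][:,:,::-1])
E
```

```text
time: 7.3
tool_pos: [524.0, 120.0, 210.5]
tcp_rot: [179.9, -0.0, 66.0]
ft_force: [-0.7, -0.9, -1.9]
finger_gap: 12.7
row [-1.142e+00  5.923e-01  2.190e-02  4.000e-04 -2.000e-04 -3.580e-02] t 7.3 at [524.  120.  210.5] [ 1.7994e+02 -4.0000e-02  6.5960e+01] gap 12.7 F [-0.7 -0.9 -1.9]
```

View pics/w6.png

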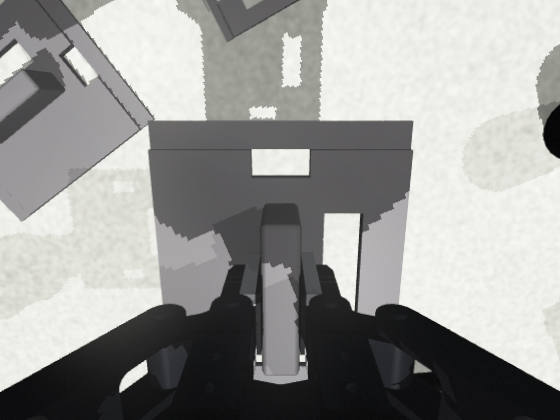

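```bash

python3 - <<'E'
from h import *
s=r.snapshot("wrist"); im=s["pixels"]; g=cv2.cvtColor(im,cv2.COLOR_RGB2GRAY).astype(int)
def edges(l,o,th=20): return [(o+i,l[i],l[i+1]) for i in range(len(l)-1) if abs(l[i+1]-l[i])>th]
print(edges(g[135,140:425],140)); print(edges(g[160,240:325],240)); print(edges(g[100:200,281],100,15)); print(edges(g[100:200,200],100,15)); print(edges(g[100:200,390],100,15))
print(edges(g[225,250:310],250,8))
q=r.sense(); R=Ro.from_euler('xyz',q["tcp_rot"],degrees=True); T=s["extrinsics"]
def tool(px,zt):
    o,d=ray(s,px); o=R.inv().apply(o-q["tool_pos"]); d=R.inv().apply(d); t=(zt-o[2])/d[:,2]; return o+d*t[:,None]
for zu in (9,10,11,12):
    P=tool([(149,121),(413.5,121)],zu-3); print(zu,"edge",P.round(1).tolist(),(P[1]-P[0])[1])
    P=tool([(251.5,149.5),(310,149.5),(310.,176),(251.5,176)],zu-6); print("slot",P.round(1).tolist(),P.mean(0).round(2), np.diff(P[:2,1]))
    P=tool([(262,223),(299.5,223)],zu-36); print("ridge end",P.round(1).tolist())
E
```

```text
[(147, np.int64(237), np.int64(209)), (148, np.int64(209), np.int64(137)), (149, np.int64(137), np.int64(102)), (411, np.int64(91), np.int64(210)), (412, np.int64(210), np.int64(242))]
[(250, np.int64(89), np.int64(115)), (251, np.int64(115), np.int64(214)), (252, np.int64(214), np.int64(235)), (308, np.int64(230), np.int64(133)), (309, np.int64(133), np.int64(65)), (310, np.int64(65), np.int64(92))]
[(119, np.int64(151), np.int64(125)), (120, np.int64(125), np.int64(102)), (148, np.int64(97), np.int64(225)), (149, np.int64(225), np.int64(243)), (173, np.int64(233), np.int64(212)), (174, np.int64(212), np.int64(128)), (175, np.int64(128), np.int64(61)), (177, np.int64(71), np.int64(88))]
[(119, np.int64(235), np.int64(186)), (120, np.int64(186), np.int64(118)), (121, np.int64(118), np.int64(102)), (148, np.int64(95), np.int64(73))]
[(119, np.int64(237), np.int64(181)), (120, np.int64(181), np.int64(106)), (148, np.int64(92), np.int64(67)), (149, np.int64(67), np.int64(84))]
[(260, np.int64(62), np.int64(49)), (300, np.int64(66), np.int64(86))]
9 edge [[61.1, -50.1, 6.0], [61.0, 52.7,
[... 200 characters left out ...]
e [[61.1, -50.4, 7.0], [61.0, 53.1, 7.0]] 103.487885335854
slot [[50.4, -10.4, 4.0], [50.3, 12.5, 4.0], [39.8, 12.8, 4.0], [39.8, -10.6, 4.0]] [45.07  1.06  4.  ] [22.94906935]
ridge end [[29.9, -5.3, -26.0], [29.9, 7.1, -26.0]]
11 edge [[61.0, -50.8, 8.0], [60.9, 53.4, 8.0]] 104.17341912571023
slot [[50.2, -10.5, 5.0], [50.2, 12.6, 5.0], [39.6, 12.8, 5.0], [39.6, -10.7, 5.0]] [44.92  1.06  5.  ] [23.104173]
ridge end [[29.5, -5.3, -25.0], [29.5, 7.2, -25.0]]
12 edge [[61.0, -51.1, 9.0], [60.9, 53.8, 9.0]] 104.85895291556643
slot [[50.1, -10.6, 6.0], [50.1, 12.7, 6.0], [39.4, 12.9, 6.0], [39.4, -10.8, 6.0]] [44.76  1.07  6.  ] [23.25927666]
ridge end [[29.2, -5.4, -24.0], [29.2, 7.2, -24.0]]
```

```bash

python3 -m jog '[[-0.15,0.08,0,0,0,-0.01],[-0.35,0.18,0,0,0,-0.036],[-0.55,0.29,0,0,0,-0.036],[-0.75,0.4,0,0,0,-0.036],[-0.95,0.5,0,0,0,-0.036],[-1,0.53,0,0,0,-0.036],[-1,0.53,0,0,0,-0.036],[-1,0.53,0,0,0,-0.036],[-1,0.53,0,0,0,-0.036]]'
python3 -c "
from h import *
go([542.3,-200.2,165],72.4)"
```

```text
time: 8.3
tool_pos: [542.4, -161.2, 208.5]
tcp_rot: [-179.9, -0.0, 72.5]
ft_force: [-1.2, 0.3, -0.3]
finger_gap: 13.0
row [-0.149   0.047   0.1737 -0.0008 -0.0002  0.0004] t 8.3 at [ 542.4 -161.2  208.5] [-1.7986e+02 -4.0000e-02  7.2470e+01] gap 13.0 F [-1.2  0.3 -0.3]
```

```bash

python3 -m jog '[[-0.08,0.025,0.08,0,0,0],[-0.149,0.047,0.17,0,0,0],[-0.149,0.047,0.17,0,0,0],[-0.149,0.047,0.17,0,0,0],[-0.149,0.047,0.17,0,0,0]]'
python3 - <<'E'
from h import *
go([542.3,-200.2,165],72.4)
s=r.snapshot("wrist"); cv2.imwrite("pics/w7.png",s["pixels"][:,:,::-1])
s=r.snapshot("side"); cv2.imwrite("pics/s7.png",cv2.resize(s["pixels"][80:260,280:480,::-1],None,fx=3,fy=3,interpolation=cv2.INTER_CUBIC))
s=r.snapshot("top"); cv2.imwrite("pics/t7.png",cv2.resize(s["pixels"][150:290,300:480,::-1],None,fx=3,fy=3,interpolation=cv2.INTER_CUBIC))
E
```

```text
time: 8.8
tool_pos: [543.7, -200.2, 168.4]
tcp_rot: [179.9, -0.0, 72.5]
ft_force: [-0.4, 0.8, -0.3]
finger_gap: 12.8
row [-0.0018 -0.0053  0.0135  0.0004 -0.0001  0.0007] t 8.8 at [ 543.7 -200.2  168.4] [ 1.7993e+02 -1.0000e-02  7.2520e+01] gap 12.8 F [-0.4  0.8 -0.3]
```

View pics/w7.png

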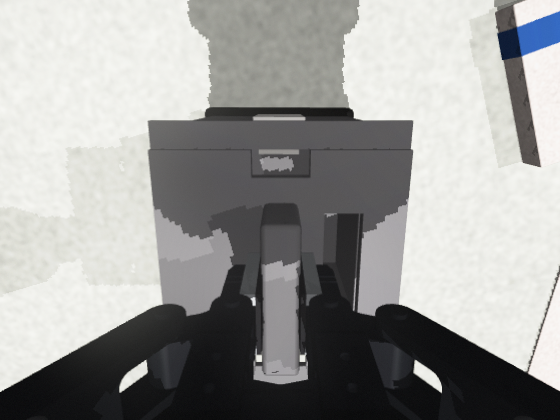

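View pics/s7.png

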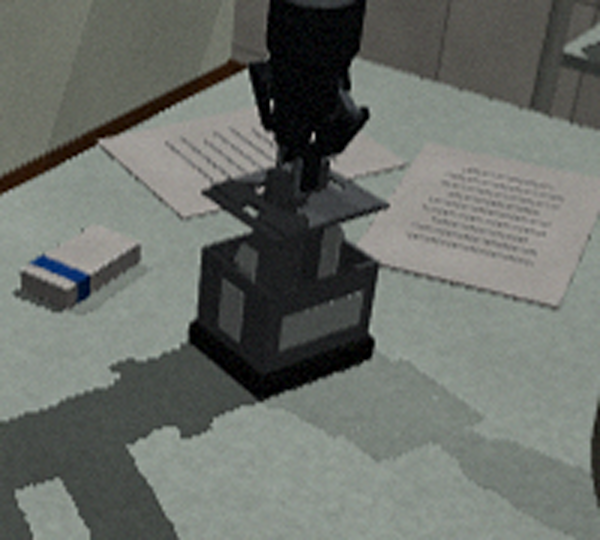

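View pics/t7.png

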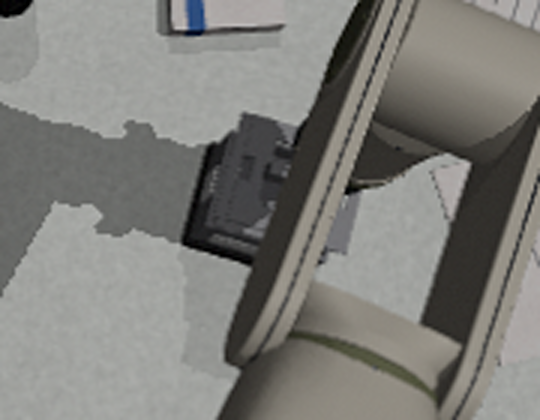

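```bash
cat >> h.py <<'E'
def hookrel(px4, hz=124, zu=11):
    "hook far top quad px -> tool frame, minus lid slot expected there"
    s=r.snapshot("wrist"); q=r.sense(); R=Ro.from_euler('xyz',q["tcp_rot"],degrees=True)
    zt=q["tool_pos"][2]-hz
    o,d=ray(s,px4); o=R.inv().apply(o-q["tool_pos"]); d=R.inv().apply(d); t=(zt-o[2])/d[:,2]; P=o+d*t[:,None]
    print("zt",zt,P.round(1).tolist(),P.mean(0))
E
python3 - <<'E'
from h import *
s=r.snapshot("wrist"); im=s["pixels"]
g=cv2.cvtColor(im,cv2.COLOR_RGB2GRAY).astype(int)
print(g[146:160,[265,272,280,285,292]].T); print(g[152,248:314]);
cv2.imwrite("pics/w8z.png",cv2.resize(im[100:200,220:340,::-1],None,fx=6,fy=6,interpolation=cv2.INTER_NEAREST))
E
```

```text
[[ 90  90  90 130 148 147 134  94  72  70 126 146 146 147]
 [ 89  90  89 131 147 147 134  93  71  71  72 126 147 146]
 [ 91  90  90 131 148 147 133  92  72  72  71  86 132 149]
 [ 90  90  90 133 148 148 133  94  71  70 115 133 134 143]
 [ 90  90  89 133 149 147 135  94  71  70  71  72  70  70]]
[ 88  86  75  63  89  89  90  90  90  97 123 136 135 136 138 137 133 134
 135 134 135 133 134 135 134 135 133 134 135 133 135 135 133 135 134 135
 134 133 135 133 135 134 134 135 135 135 136 135 134 127  91  71  72  71
  71  71  71  70  70  71  69  58  54  89  90  90]
```

View pics/w8z.png

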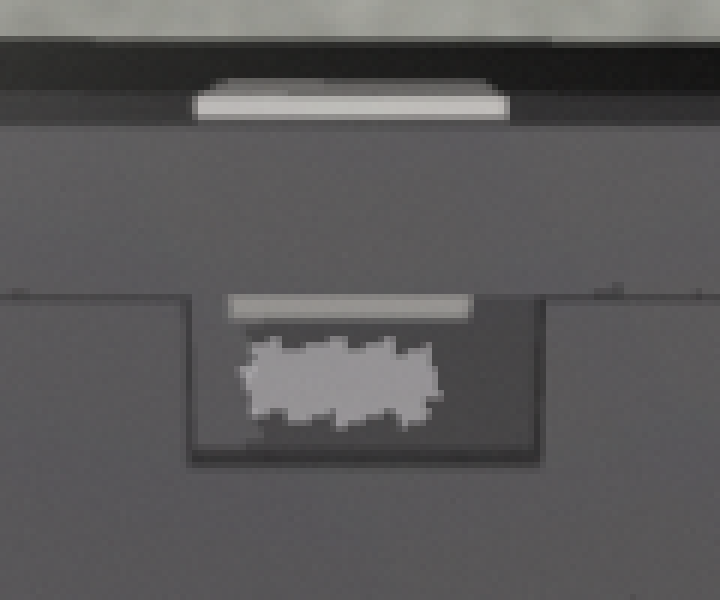

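```bash
python3 - <<'E'
from h import *
hookrel([(257.7,153.3),(297.8,153.3)])
go([542.3,-200.2,140],72.4)
E
```

```text
zt 44.211637506528575 [[43.4, -10.6, 44.2], [43.4, 9.4, 44.2]] [43.42793226 -0.61452873 44.21163751]
row [ 0.0016 -0.0058  0.1128  0.0004  0.      0.0005] t 9.05 at [ 543.5 -201.   168.2] [1.7992e+02 1.0000e-02 7.2480e+01] gap 12.7 F [ 0.5  0.1 -0.9]
```

```bash

python3 -m jog '[[-0.004,-0.0055,0.05,0,0,0],[-0.004,-0.0055,0.1,0,0,0],[-0.004,-0.0055,0.1,0,0,0],[-0.004,-0.0055,0.1,0,0,0]]'
python3 - <<'E'
from h import *
go([542.3,-200.2,140],72.4)
s=r.snapshot("wrist"); im=s["pixels"]
cv2.imwrite("pics/w9z.png",cv2.resize(im[100:200,220:340,::-1],None,fx=6,fy=6,interpolation=cv2.INTER_NEAREST))
s=r.snapshot("side"); cv2.imwrite("pics/s9.png",cv2.resize(s["pixels"][120:220,330:430,::-1],None,fx=6,fy=6,interpolation=cv2.INTER_CUBIC))
print(r.sense()["tool_pos"])
E
```

```text
time: 9.45
tool_pos: [540.6, -201.6, 141.0]
tcp_rot: [-179.9, -0.0, 72.4]
ft_force: [0.6, -0.4, 0.3]
finger_gap: 12.7
row [ 0.0074  0.0049  0.0041 -0.0007 -0.0001  0.0002] t 9.45 at [ 540.6 -201.6  141. ] [-1.7987e+02 -2.0000e-02  7.2430e+01] gap 12.7 F [ 0.6 -0.4  0.3]
[ 541.43968405 -201.99256089  142.34037983]
```

View pics/w9z.png

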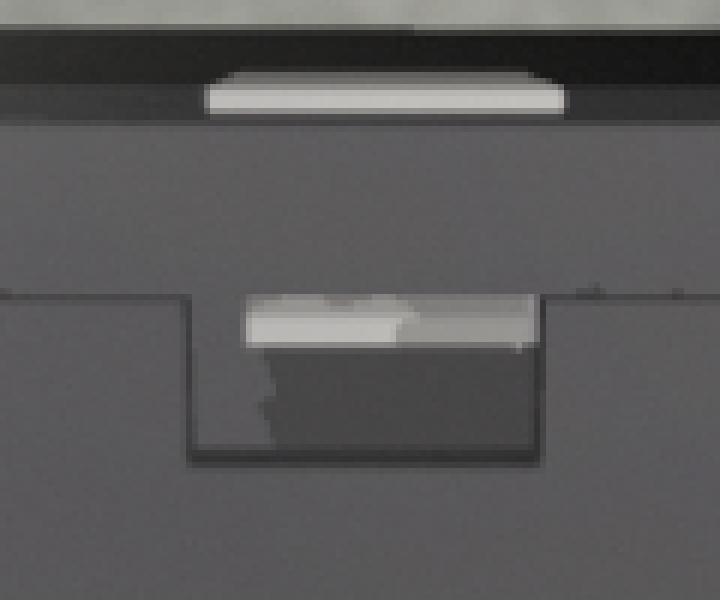

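View pics/s9.png

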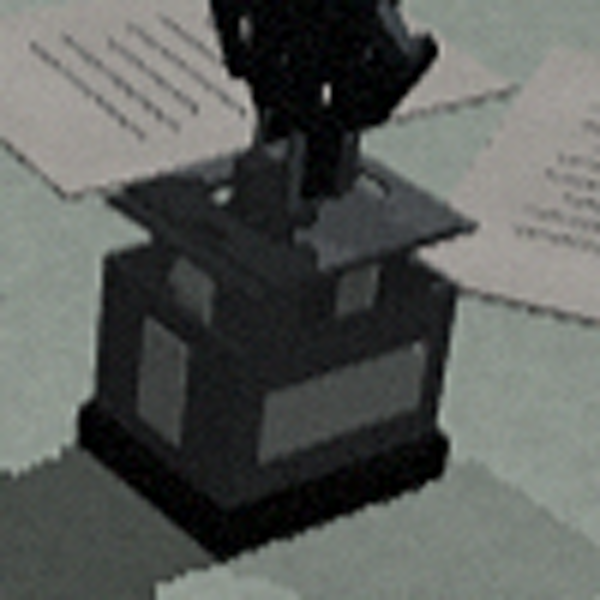

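```bash

python3 - <<'E'
from h import *
P=[]
for i in range(4):
    s=r.snapshot("wrist"); P.append(r.sense()["tool_pos"])
print(np.round(P,1))
im=s["pixels"]
cv2.imwrite("pics/w10z.png",cv2.resize(im[140:185,240:320,::-1],None,fx=10,fy=10,interpolation=cv2.INTER_NEAREST))
g=cv2.cvtColor(im,cv2.COLOR_RGB2GRAY).astype(int)
print(g[151:158:2,246:316])
E
```

```text
[[ 541.7 -202.1  142.6]
 [ 541.7 -202.1  142.8]
 [ 541.7 -202.1  142.8]
 [ 541.7 -202.   142.8]]
[[ 91  90  90  87  75  65  91  88  90  90  90  99 130 155 160 160 160 161
  160 160 159 159 152 143 133 138 154 154 155 160 153 155 153 153 149 145
  129 130 129 131 129 131 129 129 131 129 130 130 130 130 130 129 131 128
  130 130 129 130 133 147 149 148 143 106  54  91  89  91  90  89]
 [ 88  90  88  89  78  64  89  90  90  89  89 103 149 185 185 184 184 184
  184 184 183 185 185 185 184 184 184 185 185 185 185 184 185 185 186 183
  169 148 149 149 148 148 149 149 150 148 148 148 149 149 149 149 149 148
  149 150 150 149 148 149 149 149 143 108  59  90  90  91  91  91]
 [ 90  89  90  88  81  64  89  90  89  90  90 103 150 183 183 183 184 184
  185 184 184 184 184 184 184 184 185 184 184 185 185 184 185 184 184 186
  178 148 147 149 148 149 148 149 148 149 149 149 147 149 149 149 149 149
  150 148 150 150 150 149 149 150 139  80  61  89  90  90  90  90]
 [ 90  88  90  89  82  63  89  89  90  89  89  91  97  97  97  95  87  80
   83  82  82  82  81  82  82  83  83  81  83  81  82  81  81  82  81  82
   82  81  79  78  77  78  77  77  77  77  77  78  78  78  78  78  79  78
   79  78  85 104 104  98  71  71  67  55  61  91  90  89  89  90]]
```

View pics/w10z.png

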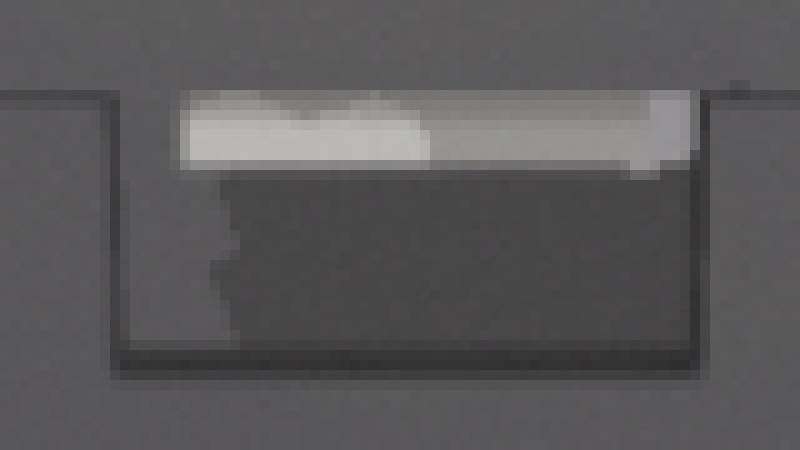

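```bash

python3 - <<'E'
from h import *
hookrel([(258,156.5),(304.5,156.5)])
E
```

```text
zt 18.721263327550076 [[45.3, -9.1, 18.7], [45.3, 11.0, 18.7]] [45.27683535  0.94952143 18.72126333]
```

```bash

python3 -m jog '[[0.001,0.001,0.015,0,0,0],[0.001,0.001,0.03,0,0,0],[0.001,0.001,0.04,0,0,0],[0.001,0.001,0.048,0,0,0],[0.001,0.001,0.048,0,0,0],[0.001,0.001,0.048,0,0,0]]' - 100
python3 - <<'E'
from h import *
go([542.3,-200.2,140],72.4)
s=r.snapshot("wrist"); im=s["pixels"]
cv2.imwrite("pics/w11z.png",cv2.resize(im[100:190,220:340,::-1],None,fx=6,fy=6,interpolation=cv2.INTER_NEAREST))
E
```

```text
time: 10.4
tool_pos: [541.7, -201.7, 130.2]
tcp_rot: [-180.0, -0.0, 72.4]
ft_force: [-0.4, 0.2, -0.4]
finger_gap: 11.9
row [ 0.0064  0.0006 -0.0391 -0.0001 -0.      0.0002] t 10.4 at [ 541.7 -201.7  130.2] [-179.99   -0.     72.44] gap 11.9 F [-0.4  0.2 -0.4]
```

View pics/w11z.png

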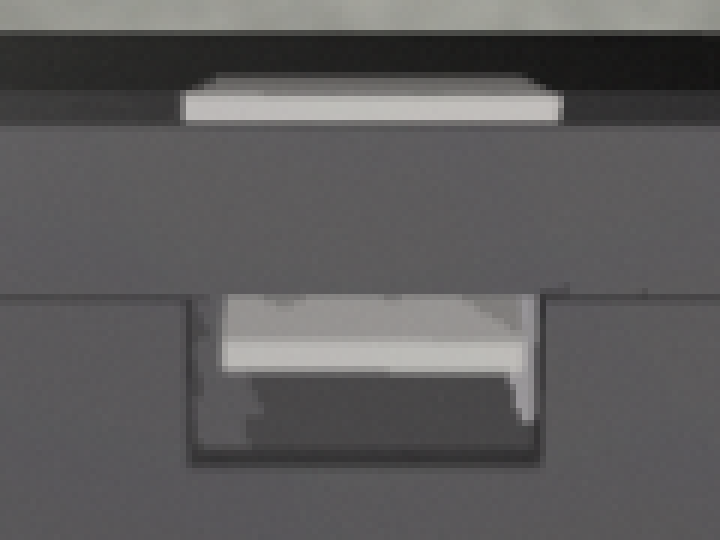

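```bash

python3 -m jog '[[0,0.002,0.006,0,0,0],[0,0.002,0.012,0,0,0],[0,0.002,0.018,0,0,0],[0,0.002,0.024,0,0,0],[0,0.002,0.03,0,0,0],[0,0.002,0.03,0,0,0]]'
python3 -m jog '[[0,0,0.004,0,0,0],[0,0,0.008,0,0,0],[0,0,0.012,0,0,0],[0,0,0.016,0,0,0],[0,0,0.016,0,0,0]]'
```

```text
time: 11.05
tool_pos: [542.1, -201.8, 122.6]
tcp_rot: [-180.0, -0.0, 72.4]
ft_force: [0.5, 2.0, 2.0]
finger_gap: 11.9
time: 11.55
tool_pos: [541.9, -201.7, 118.3]
tcp_rot: [-180.0, -0.0, 72.4]
ft_force: [0.3, 1.3, -1.8]
finger_gap: 11.8
```

```bash

cat > look.py <<'E'
import sys
from h import *
n=sys.argv[1]
F=[]
for i in range(2):
    s=r.snapshot("wrist"); F.append(r.sense()["ft_force"])
go([542.3,-200.2,115],72.4); print(np.round(F,1).tolist())
im=s["pixels"][100:190,220:340,::-1]
t=r.snapshot("side")["pixels"][110:230,330:430,::-1]
a=cv2.resize(im,None,fx=4,fy=4,interpolation=cv2.INTER_NEAREST); b=cv2.resize(t,None,fx=3,fy=3,interpolation=cv2.INTER_CUBIC)
cv2.imwrite(f"pics/{n}.png",np.hstack([a,b]))
E
sed -i 's/fx=4,fy=4/dsize=None,fx=4,fy=4/;s/dsize=None,//' look.py; python3 look.py l1
```

```text
row [ 0.0062  0.      0.0131 -0.0003 -0.      0.0002] t 11.65 at [ 541.8 -201.7  118.3] [-1.7994e+02 -1.0000e-02  7.2440e+01] gap 12.1 F [ 0.2  0.8 -1.1]
[[-0.1, 0.1, -0.8], [0.2, 0.8, -1.1]]
```

View pics/l1.png

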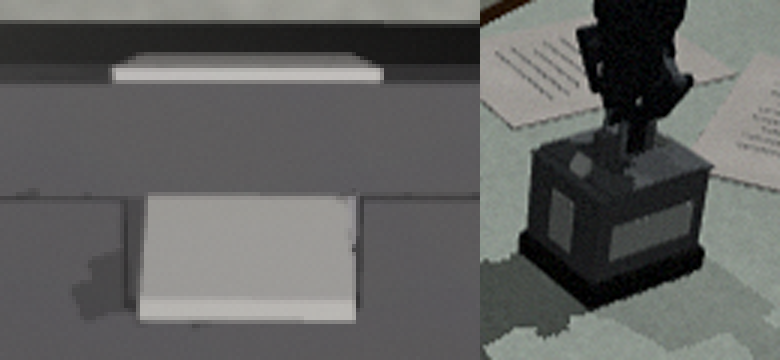

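```bash

python3 - <<'E'
from h import *
hookrel([(255,180.3),(309,180.3)],124)
hookrel([(255,175),(309,175)],124)
hookrel([(255,180.3),(309,180.3)],122)
E
```

```text
zt -5.566604426394221 [[39.9, -9.1, -5.6], [39.9, 11.1, -5.6]] [39.92120393  1.00619936 -5.56660443]
zt -5.4241100553792165 [[41.9, -9.1, -5.4], [41.9, 11.0, -5.4]] [41.90230716  0.9839381  -5.42411006]
zt -3.3845128237854993 [[39.5, -9.2, -3.4], [39.5, 11.3, -3.4]] [39.47381209  1.03531266 -3.38451282]
```

```bash

python3 -m jog '[[0,0,0.003,0,0,0],[0,0,0.006,0,0,0],[0,0,0.01,0,0,0],[0,0,0.01,0,0,0]]'; python3 look.py l2
```

```text
time: 12.25
tool_pos: [542.5, -201.6, 116.5]
tcp_rot: [180.0, -0.0, 72.4]
ft_force: [2.5, 6.8, 2.3]
finger_gap: 12.1
row [ 0.0052 -0.0027  0.0065  0.0002 -0.0001  0.0003] t 12.35 at [ 542.5 -201.6  116.6] [ 1.7996e+02 -2.0000e-02  7.2460e+01] gap 11.7 F [-1.4 -3.   3.7]
[[-0.6, 1.4, 0.4], [-1.4, -3.0, 3.7]]
```

View pics/l2.png

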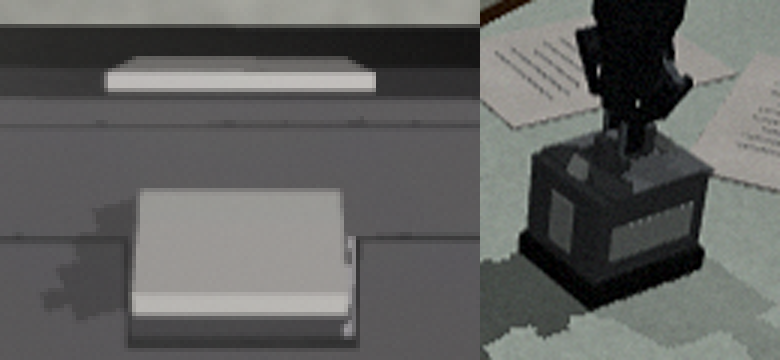

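```bash

python3 - <<'E'
from h import *
s=r.snapshot("wrist"); cv2.imwrite("pics/w12.png",s["pixels"][:,:,::-1])
s=r.snapshot("side"); cv2.imwrite("pics/s12.png",cv2.resize(s["pixels"][110:230,330:430,::-1],None,fx=5,fy=5,interpolation=cv2.INTER_CUBIC))
go([542.3,-200.2,115],72.4)
E
```

```text
row [ 0.0077 -0.0025  0.0065  0.0002  0.0002  0.0003] t 12.5 at [ 542.3 -202.2  116.6] [1.7997e+02 4.0000e-02 7.2450e+01] gap 11.6 F [-1.2 -1.2  2.8]
```

View pics/w12.png

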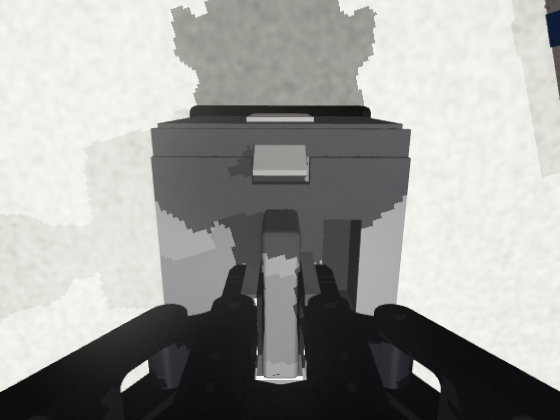

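View pics/s12.png

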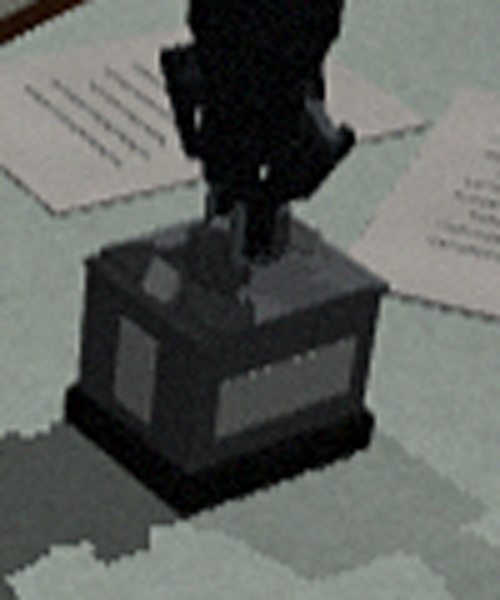

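```bash

python3 -m jog '[[0,0,0.004,0,0,0],[0,0,0.008,0,0,0],[0,0,0.012,0,0,0],[0,0,0.012,0,0,0]]'; python3 look.py l3
```

```text
time: 12.9
tool_pos: [542.2, -202.0, 113.3]
tcp_rot: [180.0, 0.0, 72.4]
ft_force: [-0.2, 3.3, 2.6]
finger_gap: 12.0
row [ 0.0016 -0.0012 -0.0074 -0.0001 -0.0007  0.0003] t 13.0 at [ 542.5 -200.7  113.2] [-1.7999e+02 -1.2000e-01  7.2450e+01] gap 11.9 F [0.7 4.2 3.8]
[[3.1, 13.4, 4.0], [0.7, 4.2, 3.8]]
```

View pics/l3.png

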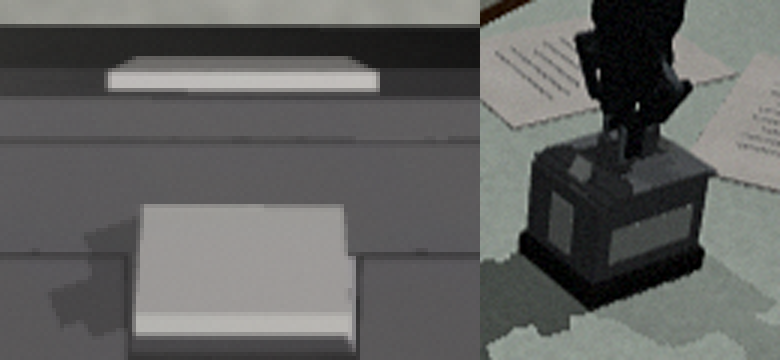

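```bash

python3 -m jog '[[0,0,0.004,0,0,0],[0,0,0.008,0,0,0],[0,0,0.012,0,0,0],[0,0,0.012,0,0,0],[0,0,0.012,0,0,0]]'; python3 look.py l4
```

```text
time: 13.55
tool_pos: [542.5, -200.7, 110.5]
tcp_rot: [-180.0, -0.1, 72.5]
ft_force: [-0.4, 6.6, 6.3]
finger_gap: 12.0
row [ 0.0017 -0.0013 -0.0179 -0.0001 -0.0005  0.0004] t 13.65 at [ 542.5 -200.7  110.5] [-1.7999e+02 -9.0000e-02  7.2470e+01] gap 11.7 F [1.2 5.1 6.3]
[[0.4, 6.1, 6.6], [1.2, 5.1, 6.3]]
```

View pics/l4.png

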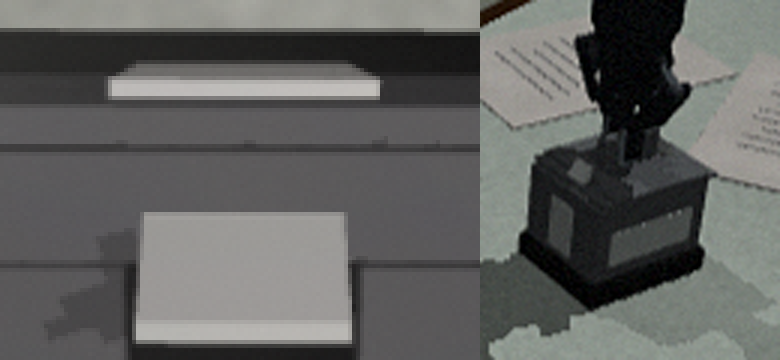

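```bash

python3 -m jog '[[0,0,0.004,0,0,0],[0,0,0.008,0,0,0],[0,0,0.012,0,0,0],[0,0,0.016,0,0,0],[0,0,0.016,0,0,0]]'; python3 look.py l5
```

```text
time: 14.2
tool_pos: [542.5, -200.7, 106.9]
tcp_rot: [-180.0, -0.1, 72.5]
ft_force: [0.1, 6.9, 9.3]
finger_gap: 12.1
row [ 0.0019 -0.0015 -0.032  -0.     -0.0005  0.0004] t 14.3 at [ 542.5 -200.7  107. ] [-1.800e+02 -8.000e-02  7.247e+01] gap 12.1 F [-2.1  7.1 10. ]
[[-1.5, 8.2, 10.0], [-2.1, 7.1, 10.0]]
```

View pics/l5.png

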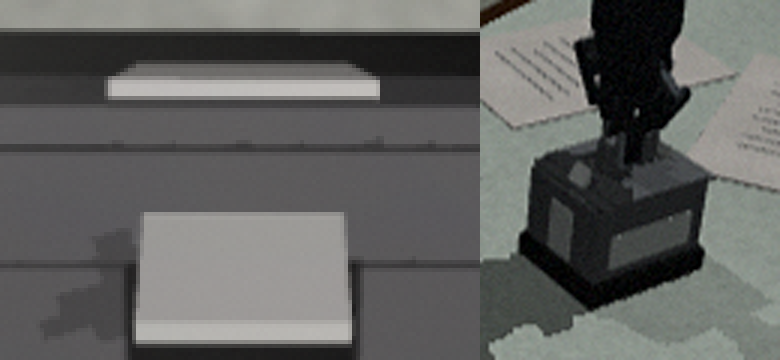

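```bash

python3 - <<'E'
from h import *
s=r.snapshot("wrist"); im=s["pixels"]; cv2.imwrite("pics/w13.png",cv2.resize(im[95:400,130:430,::-1],None,fx=2,fy=2,interpolation=cv2.INTER_NEAREST))
g=cv2.cvtColor(im,cv2.COLOR_RGB2GRAY).astype(int)
def edges(l,o,th=20): return [(o+i,int(l[i]),int(l[i+1])) for i in range(len(l)-1) if abs(l[i+1]-l[i])>th]
for v in (130,134,140,145,150,155,160,164): print(v,edges(g[v,140:200],140,12)[:4],edges(g[v,370:425],370,12)[-4:])
E
```

```text
130 [(156, 224, 182), (157, 182, 118)] [(403, 94, 213), (404, 213, 240)]
134 [(156, 224, 198), (157, 198, 138), (158, 138, 106)] [(402, 94, 135), (403, 135, 239)]
140 [(147, 222, 178), (148, 178, 119)] [(411, 91, 202), (412, 202, 234)]
145 [(147, 219, 202), (148, 202, 148), (149, 148, 106)] [(410, 91, 127), (411, 127, 229)]
150 [(148, 225, 182), (149, 182, 119), (150, 119, 105)] [(410, 92, 206), (411, 206, 238)]
155 [(148, 225, 211), (149, 211, 157), (150, 157, 105)] [(409, 90, 133), (410, 133, 238)]
160 [(149, 219, 180), (150, 180, 117)] [(409, 89, 211), (410, 211, 240)]
164 [(149, 220, 202), (150, 202, 149), (151, 149, 102)] [(387, 89, 75), (389, 75, 90), (408, 89, 121), (409, 121, 236)]
```

View pics/w13.png

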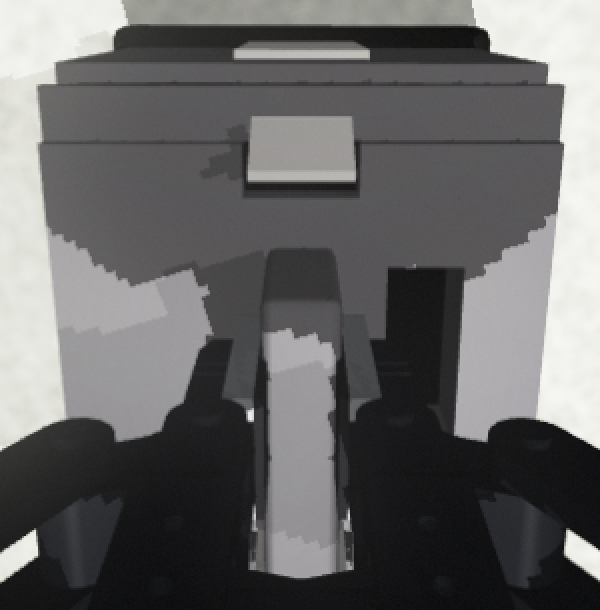

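```bash

python3 -m jog '[[0,0,0.004,0,0,0],[0,0,0.008,0,0,0],[0.004,0,0.008,0,0,0],[0.008,0,0.008,0,0,0],[0.012,0,0.008,0,0,0],[0.012,0,0.008,0,0,0]]' - 120; python3 look.py l6
```

```text
time: 15.0
tool_pos: [543.2, -199.8, 105.5]
tcp_rot: [180.0, 0.1, 72.4]
ft_force: [-3.6, -0.9, 10.9]
finger_gap: 11.9
row [-0.0025 -0.0029 -0.0379  0.0003  0.0005  0.0002] t 15.1 at [ 543.2 -199.8  105.5] [1.7995e+02 9.0000e-02 7.2440e+01] gap 11.8 F [-4.7 -0.1 10.8]
[[-4.1, -0.6, 10.6], [-4.7, -0.1, 10.8]]
```

View pics/l6.png

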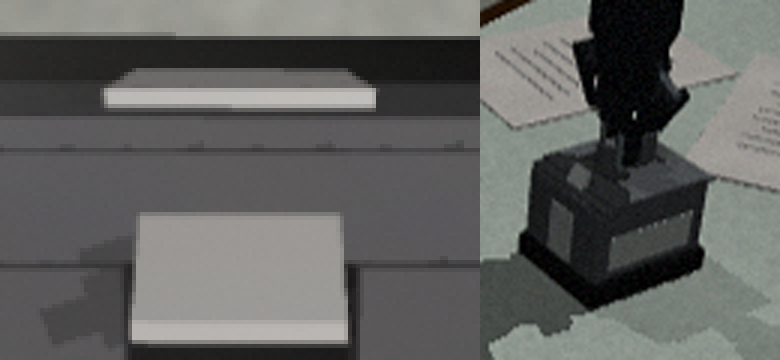

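```bash

python3 -m jog '[[0.004,0,0.002,0,0,0],[0.008,0,0.004,0,0,0],[0.012,0,0.004,0,0,0],[0.016,0,0.004,0,0,0],[0.016,0,0.004,0,0,0]]'; python3 look.py l7
```

```text
time: 15.65
tool_pos: [544.7, -197.3, 105.0]
tcp_rot: [179.9, 0.2, 72.4]
ft_force: [-3.0, -5.1, 11.5]
finger_gap: 11.8
row [-0.014  -0.0057 -0.0399  0.0008  0.0011  0.0001] t 15.75 at [ 544.7 -197.3  105. ] [179.86   0.19  72.43] gap 11.5 F [-2.6 -5.4 11.8]
[[-3.9, -6.1, 11.8], [-2.6, -5.4, 11.8]]
```

View pics/l7.png

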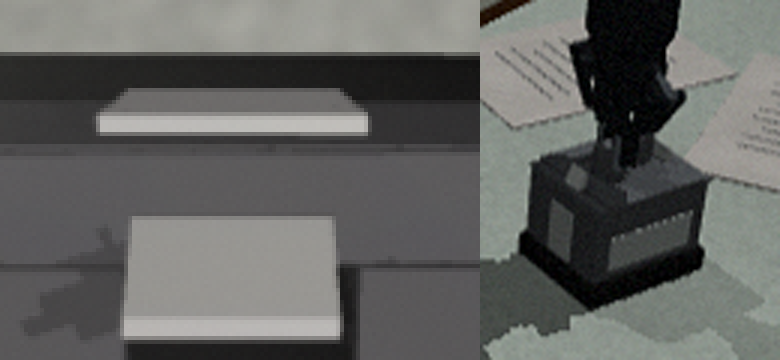

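```bash

python3 -m jog '[[0.004,-0.002,0.002,0,0,0],[0.008,-0.004,0.004,0,0,0],[0.011,-0.006,0.004,0,0,0],[0.011,-0.006,0.004,0,0,0]]'; python3 look.py l8
```

```text
time: 16.2
tool_pos: [544.9, -194.6, 104.5]
tcp_rot: [179.7, 0.2, 72.4]
ft_force: [-1.1, -6.3, 11.4]
finger_gap: 11.7
row [-0.0248 -0.0029 -0.0418  0.0014  0.0011  0.0002] t 16.3 at [ 544.9 -194.5  104.5] [179.75   0.2   72.43] gap 12.4 F [-1.3 -5.4 12.3]
[[-1.1, -5.6, 12.1], [-1.3, -5.4, 12.3]]
```

View pics/l8.png

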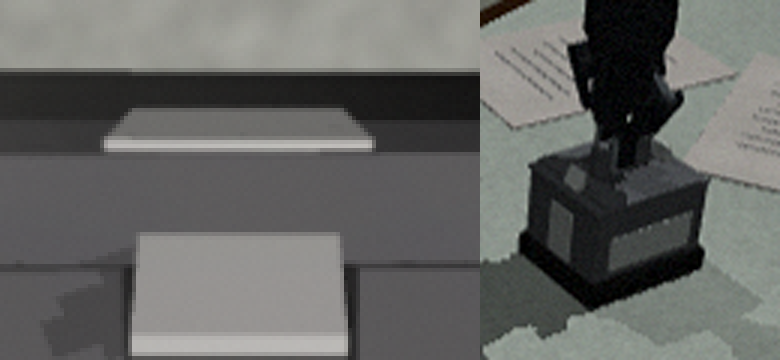

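```bash

python3 -m jog '[[0,0,-0.008,0,0,0],[0,0,-0.016,0,0,0],[0,0,-0.024,0,0,0],[0,0,-0.032,0,0,0],[0,0,-0.034,0,0,0],[0,0,-0.034,0,0,0],[0,0,-0.034,0,0,0]]'; python3 look.py l9;python3 - <<'E'
from h import *
s=r.snapshot("wrist"); im=s["pixels"]; cv2.imwrite("pics/w14.png",cv2.resize(im[95:400,130:430,::-1],None,fx=2,fy=2,interpolation=cv2.INTER_NEAREST))
E
```

```text
time: 17.05
tool_pos: [544.2, -193.1, 111.4]
tcp_rot: [179.9, 0.1, 72.4]
ft_force: [0.8, -5.1, 5.5]
finger_gap: 11.7
row [-0.0293  0.0013 -0.0143  0.0006  0.0004  0.0002] t 17.15 at [ 544.2 -193.1  111.4] [1.7989e+02 8.0000e-02 7.2440e+01] gap 11.6 F [ 1.1 -5.3  5.7]
[[0.9, -5.0, 5.3], [1.1, -5.3, 5.7]]
```

View pics/l9.png

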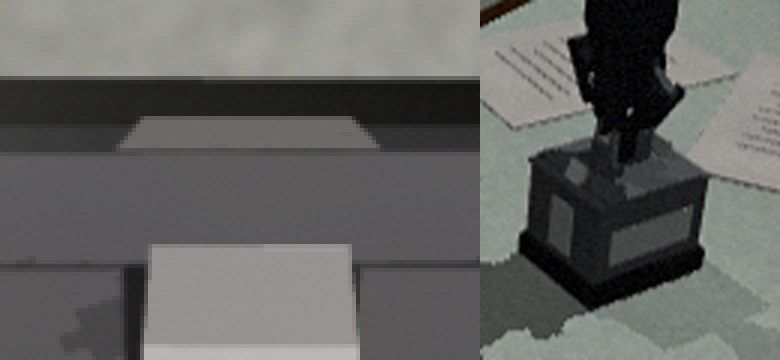

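View pics/w14.png

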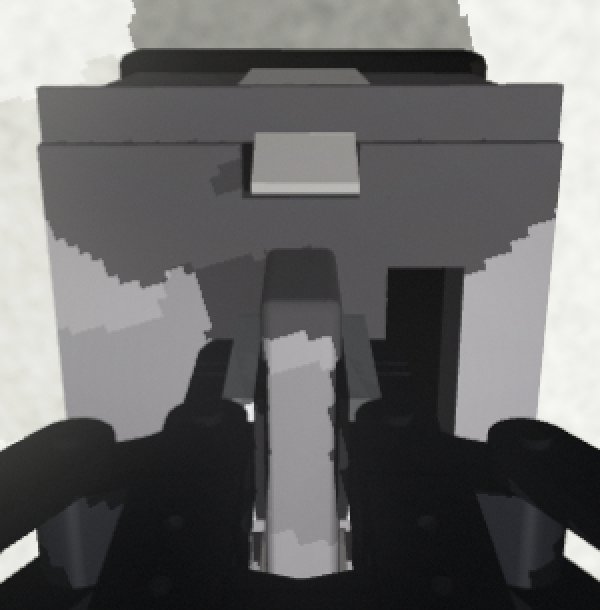

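```bash

python3 -m jog '[[-0.006,0.002,-0.004,0,0,0],[-0.012,0.003,-0.008,0,0,0],[-0.012,0.003,-0.012,0,0,0],[-0.012,0.003,-0.012,0,0,0]]'; python3 look.py l10
```

```text
time: 17.65
tool_pos: [543.8, -194.0, 113.6]
tcp_rot: [-180.0, -0.1, 72.5]
ft_force: [3.2, 3.3, 2.9]
finger_gap: 12.1
row [-0.0255  0.0018 -0.0059 -0.0001 -0.0006  0.0004] t 17.75 at [ 543.8 -194.   113.5] [-1.7998e+02 -1.0000e-01  7.2470e+01] gap 12.1 F [3.1 4.3 3. ]
[[3.3, 4.3, 3.9], [3.1, 4.3, 3.0]]
```

View pics/l10.png

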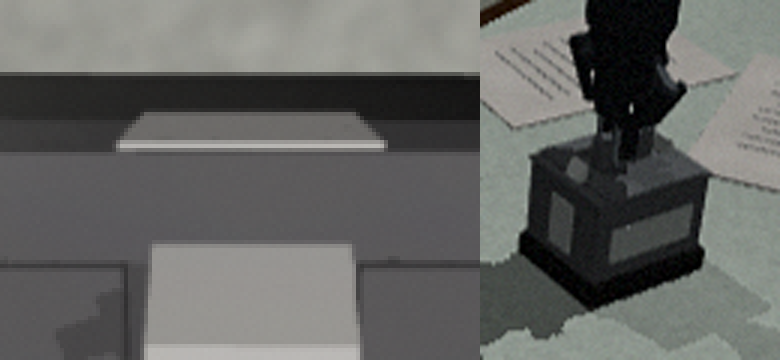

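```bash

python3 -m jog '[[0,0,0,0,0,0],[0,0,0,0,0,0],[0,0,-0.01,0,0,0],[0,0,-0.02,0,0,0],[0,0,-0.03,0,0,0],[0,0,-0.03,0,0,0]]' 0.45; python3 look.py l11; python3 - <<'E'
from h import *
s=r.snapshot("wrist"); im=s["pixels"]; cv2.imwrite("pics/w15.png",cv2.resize(im[95:400,130:430,::-1],None,fx=2,fy=2,interpolation=cv2.INTER_NEAREST))
E
```

```text
time: 18.4
tool_pos: [543.8, -195.4, 121.9]
tcp_rot: [180.0, 0.0, 72.4]
ft_force: [-0.7, -0.4, 0.6]
finger_gap: 38.5
row [-0.0202  0.0011  0.026   0.0001  0.      0.0002] t 18.5 at [ 543.6 -195.3  121.5] [179.98   0.    72.43] gap 38.4 F [-0.   0.1 -0.2]
[[-0.3, 0.1, 0.6], [-0.0, 0.1, -0.2]]
```

View pics/w15.png

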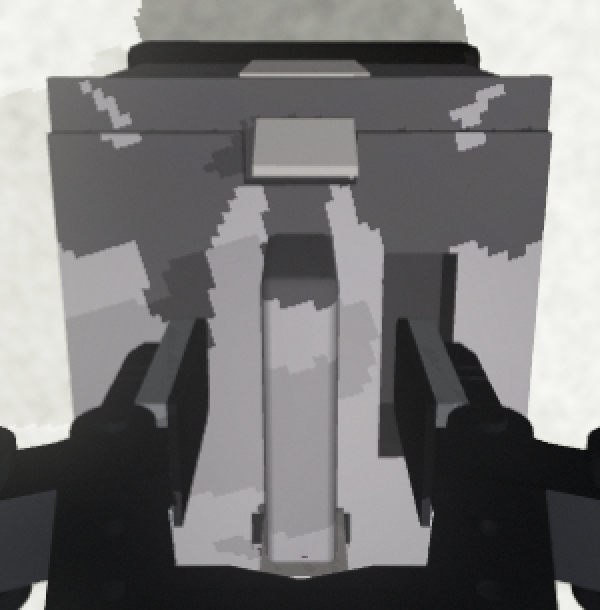

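```bash

python3 -m jog '[[0,0,-0.05,0,0,0],[0,0,-0.15,0,0,0],[0,0,-0.3,0,0,0],[0,0,-0.45,0,0,0],[-0.05,0,-0.6,0,0,0],[-0.12,0,-0.66,0,0,0],[-0.16,0,-0.66,0,0,0],[-0.16,0,-0.66,0,0,0]]'; python3 - <<'E'
from h import *
s=r.snapshot("wrist"); im=s["pixels"]; print(r.sense()["tool_pos"]); cv2.imwrite("pics/w16.png",cv2.resize(im[40:240,190:390,::-1],None,fx=3,fy=3,interpolation=cv2.INTER_NEAREST))
s=r.snapshot("side"); cv2.imwrite("pics/s16.png",cv2.resize(s["pixels"][110:230,330:430,::-1],None,fx=5,fy=5,interpolation=cv2.INTER_CUBIC))
E
```

```text
time: 19.4
tool_pos: [530.7, -234.7, 285.3]
tcp_rot: [-179.9, 0.0, 72.3]
ft_force: [0.4, 0.3, -0.9]
finger_gap: 38.3
[ 530.43271848 -233.63632983  284.11330222]
```

View pics/w16.png

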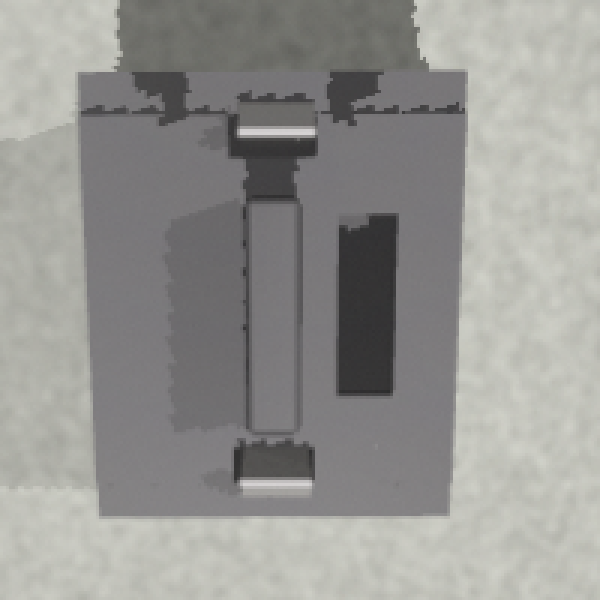

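View pics/s16.png

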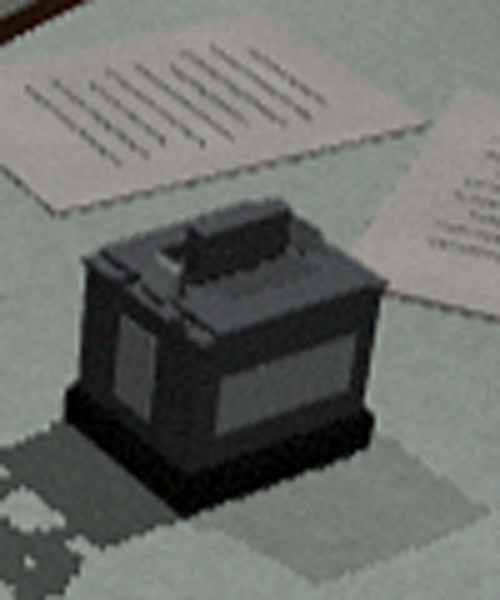

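```bash

python3 - <<'E'
from h import *
s=r.snapshot("wrist"); o=np.array([190,40]); im=s["pixels"]
cv2.imwrite("pics/w17.png",np.vstack([cv2.resize(im[a:a+25,255:305,::-1],None,fx=12,fy=12,interpolation=cv2.INTER_NEAREST) for a in (68,184)]))
def rep(name,px,z):
    P=onz(s,np.array(px)/3+o-.5,z); c=P.mean(0); e=[(np.linalg.norm(P[(i+1)%4]-P[i])) for i in range(4)]
    d=(P[0]+P[1]-P[2]-P[3]); print(name,np.round(c,1),np.round(e,1),"dir",np.degrees(np.arctan2(d[1],d[0])))
    return c
for z in (107,109): rep("lid plate",[(78,72),(467,72),(449,517),(99,517)],z)
rep("ridge",[(248,200),(302,201),(300,431),(248,432)],140)
a=rep("far",[(237,127),(317,127),(317,137),(237,136)],124)
b=rep("near",[(239,479),(313,480),(313,488),(239,487)],124)
print((a+b)/2,np.linalg.norm(a-b))
E
```

```text
lid plate [ 541.5 -199.3  107. ] [103.3 123.2 103.6 123.3] dir 72.55756925493445
lid plate [ 541.6 -199.1  109. ] [102.7 122.4 102.9 122.5] dir 72.55756925493445
ridge [ 541.9 -199.2  140. ] [13.3 57.7 13.5 58.2] dir 72.12776325942448
far [ 556.4 -155.8  124. ] [20.4  2.4 20.4  2.2] dir 72.44625895761564
near [ 528.1 -244.2  124. ] [20.5  2.3 20.6  2.3] dir 72.39959278563389
[ 542.23166666 -200.03317457  124.        ] 92.78999961566039
```

View pics/w17.png

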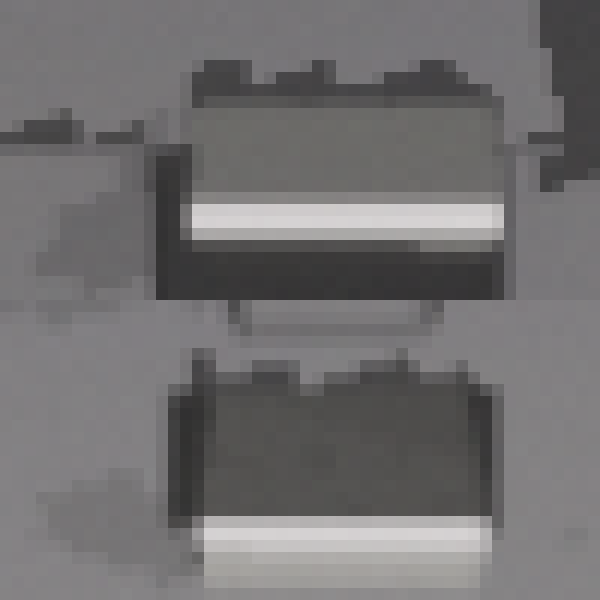

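```bash
python3 -c "
from bench import r
print(r.hand_in())"
```

```text
the job is handed in; nothing more can be done
None
```

The lid is on the bin and let go, and the job is handed in at about 20 s of the 48 s. In the last pictures both hooks stand upright with their barbs over the lid's edge strips. No verdict was reported.

I took the 104 x 124 mm lid, pinched it by the ridge at TCP height of about 11 mm, and lined it up by watching the far hook through its slot. I then pushed it straight down. The highest vertical force I read was about 12 N.

**What went wrong:** the far hook (hook_left) clicked first, and the near hook then pushed the lid about 6 mm along the ridge in the grip. I corrected this by dragging the lid back while pressing at about 12 N. Lateral force reached about 13 N in one reading when the lid slipped. I then eased off to about 3 N and opened the gripper.

**Last checks (wrist picture, about 160 mm above the lid):**

| Check | Measured | Requirement |
|---|---|---|
| Lid centre from the midpoint of the two hooks | about 1 mm | under 6 mm |
| Lid turned from the hook line | about 0.2° | under 4.6° |
| Hook spacing, now and before | 92.8 mm and 92.9 mm (both hooks upright) | not applicable |
| Lid lying flat on the rim | widths 103.3 mm far and 103.6 mm near, no gap seen in the side view | level within 0.06 rad |

- **Lid height:** I judged it from its apparent size and the pictures, and did not measure it to better than about 2 mm.
- **Camera disagreement:** the top and wrist cameras differed by about 4 mm on where the lid started, so I worked from the wrist camera.
- **Other objects:** the arm went nowhere near the pen pot, stamp, carton or tray. I took no final picture to check them.

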